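# Lock a tube block into the thermoshaker with the T-key

### The arm

A 6-joint arm with a two-finger parallel gripper is mounted at the origin on a cart in front of the work surface, level with it; the furniture and walls round the work are solid. World frame = base frame: x ahead of the robot, y to its left, z up, the work surface at z = 0. Lengths are in m, angles in rad, forces in N, time in s.
With the tool pointing down it reaches from about 0.225 to 0.875 m from the base axis. Payload 3.4 kg.
Tool frame: the origin (TCP) lies at the very end of the fingers, on their centre line; the grasp point (between the pads) lies manip.hold_point_z behind it (manip.hold_point_z is the distance from the TCP to the grasp point, in m); x points along the fingers, y is the direction in which the jaws open and shut, and the axes are right-handed (so a half turn about x gives the same grasp; the last joint's range is limited). The gripper opens to 85 mm and grips with 20 to 120 N. Pads are 22 mm wide; open, the fingers measure 114 mm over their backs; the gripper's body (76 mm by 85 mm) begins 54 mm behind the grasp point. The pads swing forward as they close: fully open they stand 13 mm farther back than shut.
Start: joints at [-1.446, 0.276, 1.505, -0, 1.361, -0.121], TCP at [0.14, -0.558, 0.231] pointing down, gripper open.
Joint ranges: [-2.89, 2.89], [-0.75, 2.08], [0.22, 2.7], [-1.18, 4.32], [0.11, 2.71], [-2.7, 2.7]. Speed limits (rad/s): [2.57, 2.57, 3.14, 3.14, 3.14, 3.14].

### API

Orientations are given as a unit quaternion [w, x, y, z].
In Python, from rig import manip gives the robot as it stands.
- The arm moves only by the tool step_arm, never from a script. Its argument "targets" is a list of rows, each a list of 2 entries, a list of its own where there are three numbers: the shift along the tool's x, y, z in mm, then the turn about the tool's x in degrees. A call has 1 to 20 rows; each row is the pose to reach, as a shift and turn from the pose commanded when the call began, along the tool's axes at that moment; what a row does not reach only later rows make up. A row lasts 1/10 s, in which the tool goes at most 50 mm and 8.59 degrees, less where a joint would pass 70% of its speed; a pose out of reach is approached as far as the arm can. A call with a gripper value outside its range is refused whole. "grip" is the closure, from 0 (fully open) to 1 (shut), set as the call begins (left out, the last holds). The fingers move at their own pace and stop on an object; "grip_force" is the grip in N (left out, the last holds). Time passes only in rows, so rows that repeat a pose let the fingers close. It gives the time, the measured TCP pose, the force and the opening at its end, in the units of the state.
- manip.get_state(): the state, without advancing time (a new reading comes with each control period).
- manip.get_image(name): name is "scene" or "top"; returns a dict with "image" (480x640x3 uint8, red, green, blue), "fx", "fy", "cx", "cy" (pixels), "pose" (4x4, takes a point from camera to world coordinates). Camera axes: x right, y down, z forward; pixel columns grow to the right and rows downward; lengths in m; the calibration is good to about 2 mm. A picture is of the moment at which its call begins. There is no depth.
- manip.sign_off(): hands the job in, once; it reports no verdict.
Trained networks look in a picture, given as the dict that the camera call returned (one of the last four; its "shot" number tells which), for a name from the list of things; names that differ only in an ending like _2 or _b are one class to them, and where a whole thing is asked for, a point or a joint stands for the part that bears it (a point fixed in the world has none). Each returns a list of dicts, best first, with "confidence" (0 to 1); they miss things now and then, are a little off and sometimes report something else, mostly with a low value. They report only what shows in the picture. A call takes as long as a camera call.
- manip.search_frame(picture, thing): "xyz" ([x, y, z] in m, in world coordinates, good to about 4 mm: the middle of the surface that is visible of it).
- manip.regions_of(picture, thing): "region" (480x640 bool, what is visible of it).
The state is a dict: "clock": time; "qpos": joint angles; "qd": joint speeds; "effort": joint torques, N m; "position": TCP position; "ee_rot": TCP orientation; "contact_force": force on the tool from outside, world axes, zero at the start; "moment": the same for the moment, N m; "width": finger opening in m.
Only numpy, scipy, OpenCV 4.12 (cv2) and the standard library are available. Lean on these libraries where they do the work, as an engineer would, in place of code of your own. Each camera call takes 0.05 s, during which the arm holds its last target.

### The job

Set the loose aluminium tube block down flat in the seat of the small shaker, then take the T-handled key from its stand and use it to turn both recessed locking bolts clockwise to their stops, so that their tongues lie over the block's end feet. Turn the bolts with the key only, hang the key back across the two uprights of its stand, and leave the beaker and the marker pen where they are.

Things in the scene. Friction and masses are not known exactly. Their poses are not given: they have to be found in the camera images.
- block_centre (a point): Centre of the loose tube block (half-way up, 25 mm above its underside). Plain aluminium, 54 mm (its x) x 68 mm (its y) x 50 mm high, six 13 mm tube holes in the top; at each y end a foot 46 mm wide and 12 mm high sticks out 12 mm: 92 mm long over the feet. About 0.35 kg. Symmetrical under a half turn. Stands on the desk.
- seat (a point): Middle of the shaker's seat, on its surface, 70 mm above the desk; axes are the shaker's, z up, front panel towards -x. The block belongs here, underside on the seat, its y along this y (either way round), feet towards the two towers. Low steel fences (9 mm high, sloping outward) at the long sides and before the feet leave it about 2 mm of play a side, more at their tops.
- square_left (a point): Top centre of the steel square of the bolt in the +y tower, 39.5 mm above the seat, on the bolt's vertical axis; turns with the bolt. 12 mm across flats, faces square to this x and y, 10 mm high (from 20.5 mm above the seat), then tapering over 9 mm to a 4 mm square. A tongue points along this +x, 40 mm long from the axis, below the sleeve, underside 14.5 mm above the seat.
- square_right (a point): The same for the bolt in the -y tower.
- bolt_left (a joint): Turn of the +y bolt in rad: 0 unlocked (tongue across, clear of the block), growing clockwise seen from above to 1.571 at the stop (locked, tongue over the block's foot). Stays where left; friction 0.06 N m.
- bolt_right (a joint): The same for the -y bolt, also clockwise.
- key_handle (a point): Centre of the handle of the T-key: a black rubber-covered bar 16 mm (x) x 100 mm (y) x 22 mm high. The steel shaft (11 mm) goes straight down (-z) from its middle to a square socket. About 0.12 kg. At the start it hangs upright in the stand, bar across the two uprights.
- key_socket (a point): Mouth of the key's socket, at its lower end, 81 mm below the handle's centre, 70 mm below its underside. 21 mm square outside, 15 mm inside, 20 mm deep, faces square to the handle: it fits a bolt at any quarter turn, with 1.5 mm of play a side, so it turns up to about 17 degrees before it drives. Fully on, its mouth is about 20.5 mm above the seat.
- cradle (a point): Key stand (fixed): middle between its two upright steel plates, level with their tops, 85 mm above the desk, where the handle's underside rests. Plates 10 mm thick, 50 mm apart (inside) along this y, 44 mm wide in x; small lips (to 91 mm) leave 32 mm along x for the 16 mm bar. The handle's long side goes along this y, either way round.
- beaker: White plastic beaker, 66 mm across and 73 mm high, origin at its underside; leave alone.
- marker: Black marker pen lying on the desk, 132 mm long, 13 mm thick, origin at its underside; leave alone.
- shaker: White box-shaped shaker, 150 x 216 mm, fixed, origin under its centre on the desk. On its top, 78 mm either way in y from the middle of the seat, stands a guard tower: an upright sleeve 48 mm outside and 40 mm inside diameter, from 24 to 62 mm above the seat, open on top, with a locking bolt inside.

How it is judged:
By the outcome, as a careful person would: the job done as asked, in the order asked, and still so for the second after the job is handed in, with the robot touching nothing.
It also fails if it takes over 72 s, if anything falls off the work surface, if the arm or the gripper's body presses on something with over 40 N, if the wrist force passes 120 N, or if a joint passes its speed limit or range.

## Working session

There is one attempt and no reset: what is moved stays moved. The work goes in short steps, Python scripts to look and compute and a tool call to move; the robot and the scene stay as the last step left them, time stands still between calls to the robot, and variables do not carry over. Pictures are saved under pics/ and viewed, and the job is handed in when it is done.

Besides the shell and the picture viewer there is one more tool, called after ">>>" as name(argument=value, ...) on one line, values as JSON. step_arm: Moves the arm, as the interface text tells. Its arguments: {"type":"object","properties":{"targets":{"type":"array"},"grip":{"type":"number"},"grip_force":{"type":"number"}},"required":["targets"]}

```bash
ls; mkdir -p pics; cat > h.py <<'E'
import numpy as np, cv2
from rig import manip
def shot(n,f):
    p=manip.get_image(n); cv2.imwrite('pics/'+f,cv2.cvtColor(p['image'],cv2.COLOR_RGB2BGR)); return p
def proj(p,X):
    T=np.linalg.inv(p['pose']); X=np.asarray(X,float).reshape(-1,3); c=X@T[:3,:3].T+T[:3,3]
    return np.c_[p['fx']*c[:,0]/c[:,2]+p['cx'],p['fy']*c[:,1]/c[:,2]+p['cy']]
def ray(p,u,v,z):
    d=p['pose'][:3,:3]@np.array([(u-p['cx'])/p['fx'],(v-p['cy'])/p['fy'],1]); o=p['pose'][:3,3]
    return o+d*(z-o[2])/d[2]
E
python3 - <<'E'
from h import *
np.set_printoptions(precision=4,suppress=True)
print(manip.hold_point_z); s=manip.get_state(); print(s)
for n in ('scene','top'):
    p=shot(n,n+'0.png'); print(n,p['pose'],p['fx'],p['cx'],p['cy'])
    for t in ['block_centre','seat','square_left','square_right','key_handle','key_socket','cradle','beaker','marker','shaker','bolt_left']:
        try: print(t,[(np.round(d['xyz'],4).tolist(),round(d['confidence'],2)) for d in manip.search_frame(p,t)])
        except Exception as e: print(t,e)
E
```

```text
pics
0.0187
{'clock': 0.0, 'qpos': array([-1.446 ,  0.2766,  1.5061,  0.    ,  1.3607, -0.121 ]), 'qd': array([-0.0014, -0.0011, -0.0003, -0.0001,  0.0005,  0.0018]), 'effort': array([  0.001 , -41.6759, -24.5801,  -0.0003,   0.0108,  -0.    ]), 'position': array([ 0.1399, -0.5572,  0.2304]), 'ee_rot': array([ 0.086 ,  0.7018,  0.0873, -0.7018]), 'contact_force': array([0.3703, 0.0073, 0.3341]), 'moment': array([ 0.007 ,  0.0136, -0.024 ]), 'width': 0.08529174830370238}
scene [[-0.7597 -0.4921  0.4251  0.0621]
 [-0.65    0.5916 -0.4769  0.6651]
 [-0.0168 -0.6387 -0.7693  0.8686]
 [ 0.      0.      0.      1.    ]] 470.21348811281007 316.9037025569217 232.00168649474278
block_centre [([0.4543, 0.1009, 0.0416], 0.61)]
seat [([0.465, 0.3462, 0.0769], 0.68), ([0.3983, -0.0524, 0.047], 0.39)]
square_left [([0.4665, 0.3446, 0.0735], 0.49)]
square_right [([0.4455, 0.2697, 0.09], 0.51)]
key_handle [([0.5502, -0.0301, 0.1049], 0.79)]
key_socket [([0.5558, -0.0304, 0.0998], 0.57)]
cradle [([0.5433, -0.0165, 0.0247], 0.65)]
beaker [([0.3981, -0.0548, 0.0479], 0.73)]
marker [([0.3673, 0.124, 0.0173], 0.65)]
shaker []
bolt_left [([0.5142, 0.4132, 0.0884], 0.46)]
top [[ 0.0121 -0.9966  0.0813  0.3814]
 [-0.9997 -0.0104  0.0204  0.1622]
 [-0.0194 -0.0815 -0.9965  1.2165]
 [ 0.      0.      0.      1.    ]] 622.1631563472829 328.77851393093886 229.4311523394965
block_centre [([0.463, 0.0849, 0.0438], 0.81)]
seat [([0.4834, 0.3266, 0.0682], 0.84)]
square_left []
square_right [([0.4689, 0.2626, 0.0892], 0.72)]
key_handle [([0.5553, -0.0351, 0.1056], 0.75)]
key_socket [([0.5596, -0.0303, 0.111], 0.59)]
cradle [([0.5421, -0.0403, 0.0083], 0.64)]
beaker [([0.3965, -0.0694, 0.0318], 0.96)]
marker [([0.3668, 0.1168, 0.0164], 0.61)]
shaker [([0.4892, 0.331, 0.0719], 0.66)]
bolt_left [([0.5099, 0.4045, 0.0953], 0.64)]
```

View pics/scene0.png

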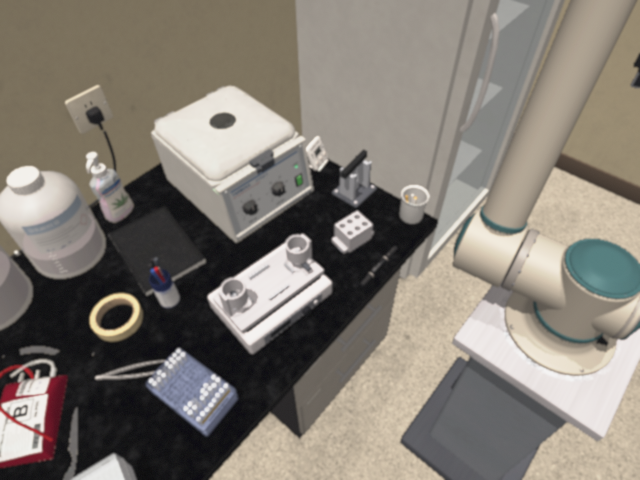

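View pics/top0.png

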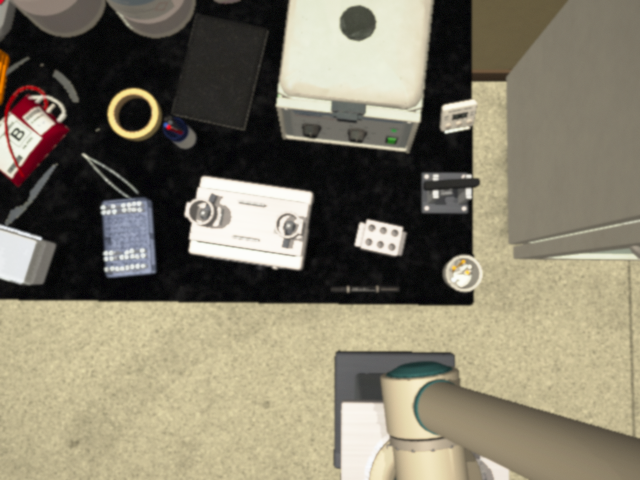

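```bash
python3 - <<'E'
import cv2
a=cv2.imread('pics/top0.png'); b=cv2.imread('pics/scene0.png')
cv2.imwrite('pics/top0_sh.png',cv2.resize(a[40:240,160:390][:, :],None,fx=3,fy=3,interpolation=cv2.INTER_CUBIC)[:600,:800])
cv2.imwrite('pics/top0_a.png',cv2.resize(a[80:240,110:300],None,fx=4,fy=4,interpolation=cv2.INTER_CUBIC)[:600,:800])
cv2.imwrite('pics/top0_b.png',cv2.resize(a[80:230,290:490],None,fx=4,fy=4,interpolation=cv2.INTER_CUBIC)[:600,:800])
E
```

```text
(no output)
```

View pics/top0_a.png

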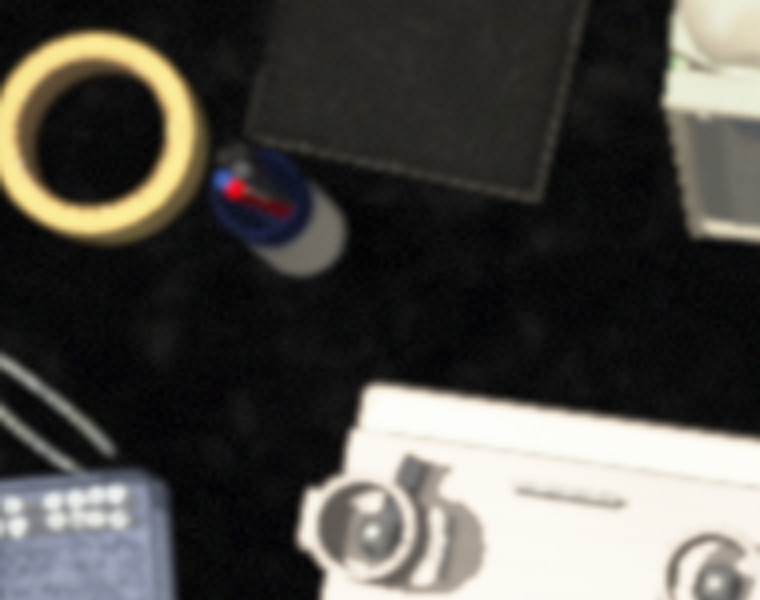

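View pics/top0_b.png

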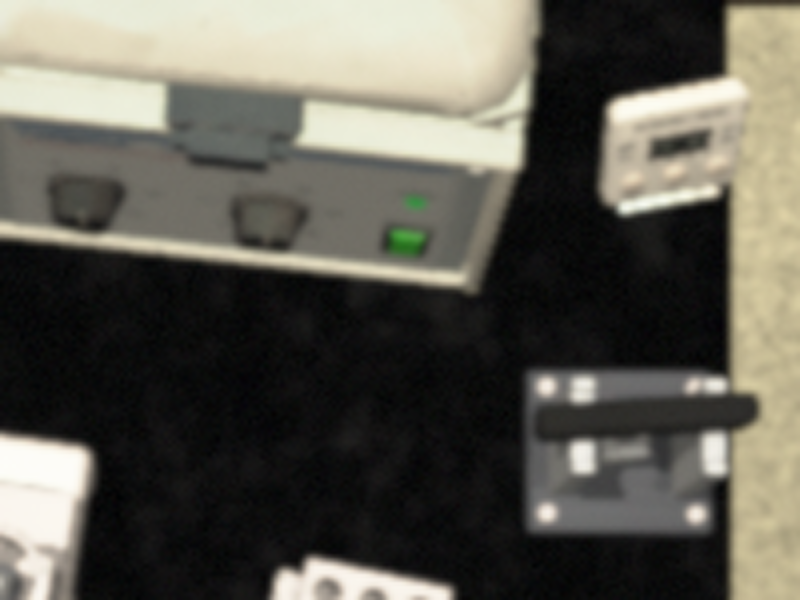

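```bash
python3 - <<'E'
from h import *
import pickle
for n in ('scene','top'):
    p=manip.get_image(n); d={'p':p}
    for t in ['block_centre','shaker','key_handle','cradle','bolt_left','bolt_right','square_left']:
        r=manip.regions_of(p,t); d[t]=r
        for q in r:
            ys,xs=np.nonzero(q['region']); print(n,t,round(q['confidence'],2),len(xs),xs.min(),xs.max(),ys.min(),ys.max())
    pickle.dump(d,open(n+'.pkl','wb'))
    im=cv2.cvtColor(p['image'],cv2.COLOR_RGB2BGR)
    if n=='scene':
        cv2.imwrite('pics/s_sh.png',cv2.resize(im[225:355,200:345],None,fx=5,fy=5,interpolation=cv2.INTER_CUBIC)[:600,:800])
        cv2.imwrite('pics/s_blk.png',cv2.resize(im[140:260,320:450],None,fx=5,fy=5,interpolation=cv2.INTER_CUBIC)[:600,:800])
    else:
        cv2.imwrite('pics/t_sh.png',cv2.resize(im[165:285,175:325],None,fx=5,fy=5,interpolation=cv2.INTER_CUBIC)[:600,:800])
        cv2.imwrite('pics/t_blk.png',cv2.resize(im[160:270,345:485],None,fx=5,fy=5,interpolation=cv2.INTER_CUBIC)[:600,:800])
E
```

```text
scene block_centre 0.63 1144 331 372 212 253
scene shaker 0.73 7785 208 331 236 352
scene shaker 0.43 40 229 236 291 297
scene key_handle 0.53 299 341 365 152 185
scene cradle 0.68 1158 332 375 161 207
scene bolt_left 0.48 40 229 236 291 297
scene bolt_left 0.23 294 341 366 151 184
scene bolt_right 0.5 59 302 310 263 271
scene square_left 0.41 31 230 236 291 296
scene square_left 0.41 324 341 366 150 186
top shaker 0.69 9377 185 312 176 270
top key_handle 0.69 632 423 479 178 195
top key_handle 0.22 215 281 294 221 248
top cradle 0.6 1377 421 470 173 213
top bolt_left 0.44 1084 443 481 255 291
top bolt_right 0.48 157 281 294 221 247
top square_left 0.55 161 200 215 194 219
top square_left 0.18 1298 356 404 221 255
```

View pics/s_sh.png

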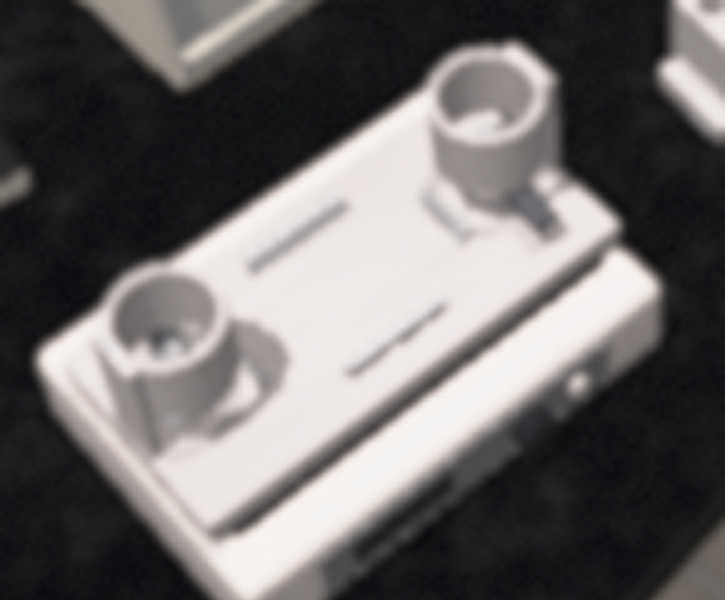

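View pics/t_sh.png

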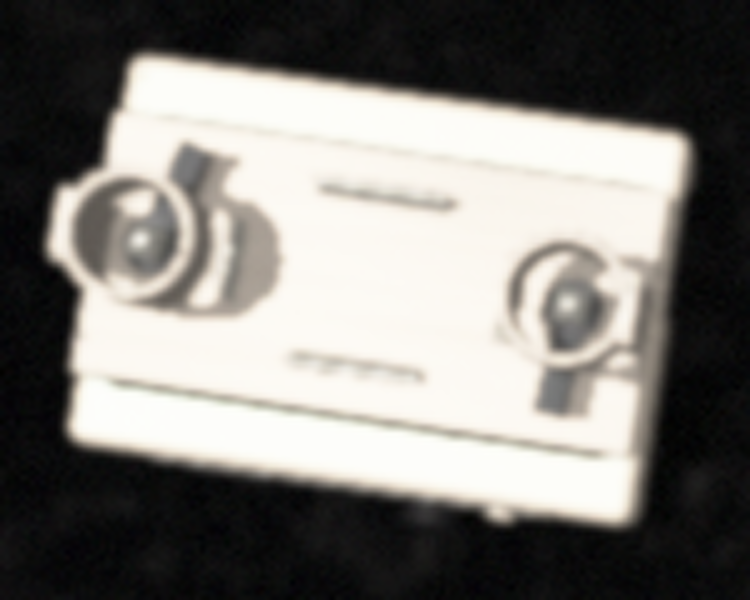

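View pics/t_blk.png

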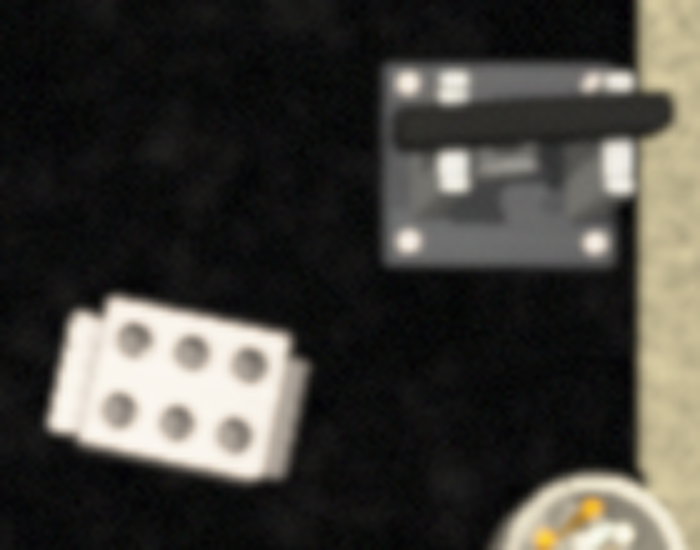

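View pics/s_blk.png

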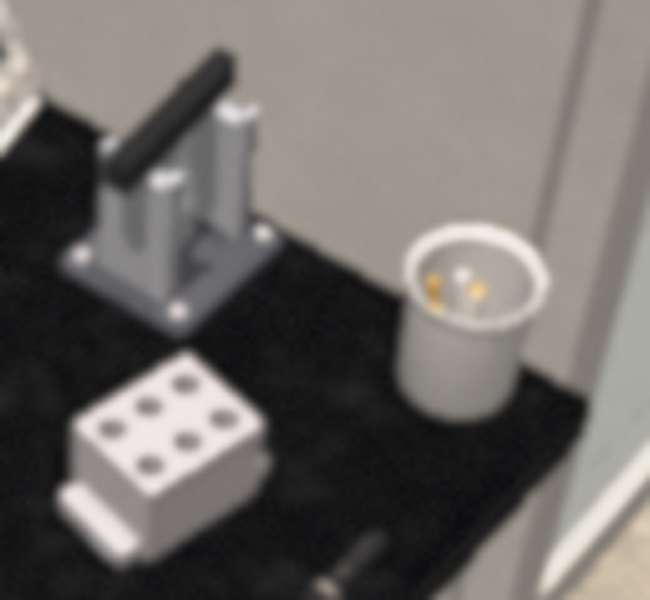

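```bash
cat > fit.py <<'E'
from h import *
import pickle
from scipy.optimize import least_squares
np.set_printoptions(precision=4,suppress=True)
S=pickle.load(open('scene.pkl','rb'))['p']; T=pickle.load(open('top.pkl','rb'))['p']
def un(z,o): return (np.array(z,float)+.5)/5-.5+np.array(o)
def place(m,q): 
    c,s=np.cos(q[3]),np.sin(q[3]); R=np.array([[c,-s,0],[s,c,0],[0,0,1]]); return np.asarray(m)@R.T+q[:3]
def fit(obs,q0,fixz=None,name=''):
    def f(q):
        return np.concatenate([(proj(p,place(m,q))-z).ravel() for p,m,z in obs])
    for sel in ([0,1],[0],[1]):
        ob=[obs[i] for i in sel if i<len(obs)]
        if not ob: continue
        if len(sel)==1: # fix z
            g=lambda r:np.concatenate([(proj(p,place(m,[r[0],r[1],q0[2],r[2]]))-z).ravel() for p,m,z in ob])
            r=least_squares(g,[q0[0],q0[1],q0[3]]); print(name,sel,'zfixed',r.x,np.round(r.fun,1))
        else:
            r=least_squares(f,q0); print(name,'both',r.x,np.round(r.fun,1))
E
cat > f1.py <<'E'
from fit import *
b=np.array([[.027,.034,.025],[.027,-.034,.025],[-.027,-.034,.025],[-.027,.034,.025]])
fit([(T,b,un([(105,295),(292,333),(262,482),(80,442)],(345,160))),
     (S,b,un([(72,422),(186,350),(268,422),(150,495)],(320,140)))],[.455,.095,.025,-.2],name='block')
# scene order guess printed by residual
k=np.array([[0,.078,.062],[0,-.078,.062],[0,.078,.0395],[0,-.078,.0395]])
fit([(T,k,un([(131,238),(563,304),(142,242),(570,306)],(175,165))),
     (S,k,un([(165,318),(487,97),(170,342),(490,122)],(200,225)))],[.47,.33,.07,-.15],name='shaker')
E
python3 f1.py
```

```text
block both [ 0.4632  0.0876  0.0287 -0.1948] [ 0.8  0.6 -1.   0.3 -0.7 -1.2 -0.  -0.7  0.8 -0.   0.4  0.5 -0.3 -0.3
  0.8 -0.3]
block [0] zfixed [ 0.463   0.0869 -0.1904] [ 1.   0.9 -0.9  0.5 -0.4 -1.1  0.3 -0.4]
block [1] zfixed [ 0.4657  0.0858 -0.2029] [ 0.5 -0.1  0.1  0.6 -0.8 -0.2  0.2 -0.3]
shaker both [ 0.4884  0.3342  0.0736 -0.1415] [-1.2 -1.1  0.1 -0.9 -0.5 -0.5 -0.3 -0.2  0.6 -0.7  0.8 -0.8  1.4  1.1
  0.8  1.1]
shaker [0] zfixed [ 0.4876  0.3339 -0.14  ] [-0.6 -0.3  0.4 -0.3  0.1  0.2  0.1  0.4]
shaker [1] zfixed [ 0.4921  0.3335 -0.1442] [-0.3 -1.  -0.1 -0.7  0.6  0.7 -0.2  1.1]
```

```bash
cat > f2.py <<'E'
from fit import *
c=np.array([[.019,.03,.006],[-.019,.03,.006],[.019,-.03,.006],[-.019,-.03,.006]])
fit([(T,c,un([(454,86),(454,170),(620,86),(620,166)],(345,160))),
     (S,c[[1,3]],un([(167,178),(238,112)],(320,140)))],[.555,-.035,.085,0.],name='cradle')
k=np.array([[0,.05,.011],[0,-.05,.011]])
fit([(T,k,un([(397,128),(672,111)],(345,160))),
     (S,k,un([(117,166),(222,58)],(320,140)))],[.555,-.035,.096,0.],name='key')
def rect(a,b,z): return [[a,b,z],[a,-b,z],[-a,-b,z],[-a,b,z]]
def draw(im,p,o,q,polys,col):
    for m in polys:
        z=(proj(p,place(m,q))-o+.5)*5-.5
        cv2.polylines(im,[np.round(z*8).astype(int)],True,col,1,cv2.LINE_AA,3)
th=np.linspace(0,2*np.pi,40)[:-1]
circ=lambda y,r,z:np.c_[r*np.cos(th),y+r*np.sin(th),0*th+z]
sh=[circ(.078,.024,.062),circ(-.078,.024,.062),rect(.002,.002,.0395)+np.array([0,0.078,0]),rect(.002,.002,.0395)-np.array([0,.078,0]),
 rect(.075,.108,0),rect(.027,.046,0)]
blk=[rect(.027,.034,.025),np.array(rect(.023,.006,-.013))+[0,.04,0],np.array(rect(.023,.006,-.013))-[0,.04,0]]
crd=[np.array(rect(.022,.005,0))+[0,.03,0],np.array(rect(.022,.005,0))-[0,.03,0]]
ky=[rect(.008,.05,.011)]
import sys
Q={'sh':[.4885,.3338,.07,-.141],'b':[.4635,.087,.025,-.195],'c':[.551,-.039,.085,0.],'k':[.555,-.037,.096,0.02]}
QQ={'sh':[.491,.3338,.07,-.141],'b':[.465,.086,.025,-.195],'c':[.553,-.036,.085,0.],'k':[.557,-.033,.096,0.02]}
for nm,p,crops in (('t',T,{'sh':(175,165,325,285),'blk':(345,160,485,270)}),('s',S,{'sh':(200,225,345,355),'blk':(320,140,450,260)})):
    for cn,(x0,y0,x1,y1) in crops.items():
        im=cv2.resize(cv2.cvtColor(p['image'],cv2.COLOR_RGB2BGR)[y0:y1,x0:x1],None,fx=5,fy=5,interpolation=cv2.INTER_CUBIC)
        q=Q if nm=='t' else QQ
        for kk,mm,cc in (('sh',sh,(0,0,255)),('b',blk,(0,0,255)),('c',crd,(0,255,0)),('k',ky,(0,0,255))):
            draw(im,p,np.array([x0,y0]),q[kk],mm,cc)
        cv2.imwrite(f'pics/ov_{nm}_{cn}{sys.argv[1]}.png',im[:600,:800])
E
python3 f2.py 1
```

```text
cradle both [ 0.5578 -0.0379  0.0832  0.0111] [-0.3 -2.6 -0.   1.3 -0.5 -2.6 -0.1  2.   1.1  0.3  1.7  0.3]
cradle [0] zfixed [ 0.5566 -0.0379  0.0142] [-0.1 -2.1  0.2  1.8 -0.3 -2.2  0.2  2.5]
cradle [1] zfixed [ 0.5599 -0.0346  0.0358] [-0.1  0.1  0.1 -0.1]
key both [ 0.5584 -0.0345  0.0918  0.0825] [-0.5 -0.2  0.  -0.8 -0.1  0.8  1.5 -0.5]
key [0] zfixed [ 0.5568 -0.0342  0.0717] [-0.4  0.   0.4 -0. ]
key [1] zfixed [ 0.5575 -0.0302  0.1084] [-0.4  0.9  0.4 -1. ]
```

View pics/ov_t_sh1.png

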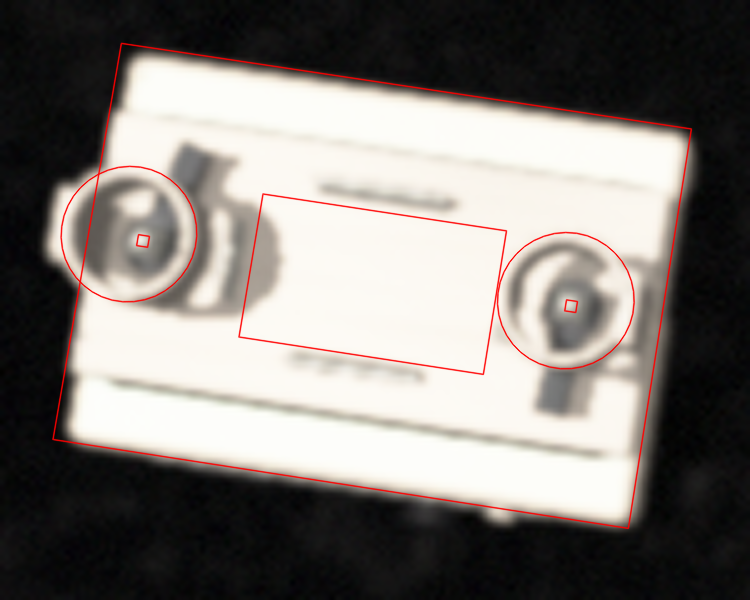

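View pics/ov_t_blk1.png

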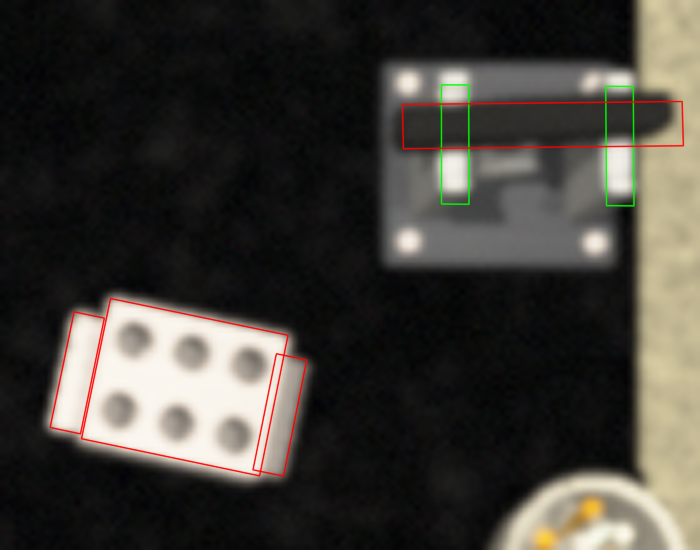

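View pics/ov_s_sh1.png

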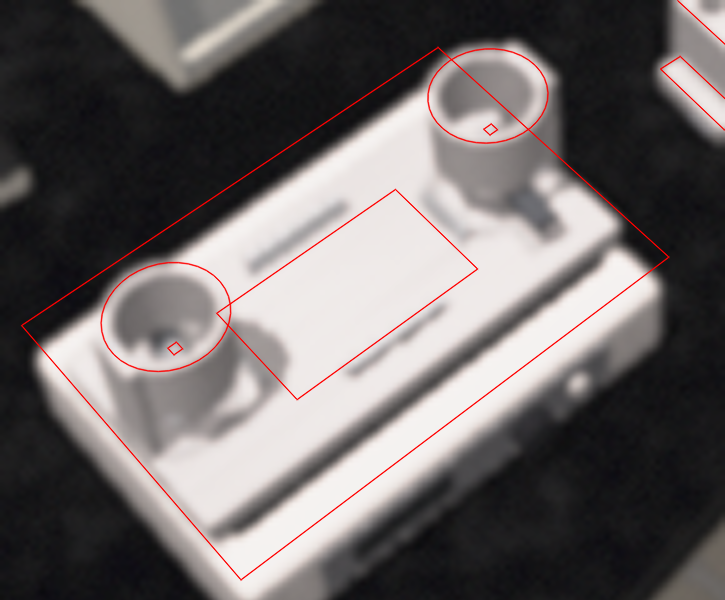

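View pics/ov_s_blk1.png

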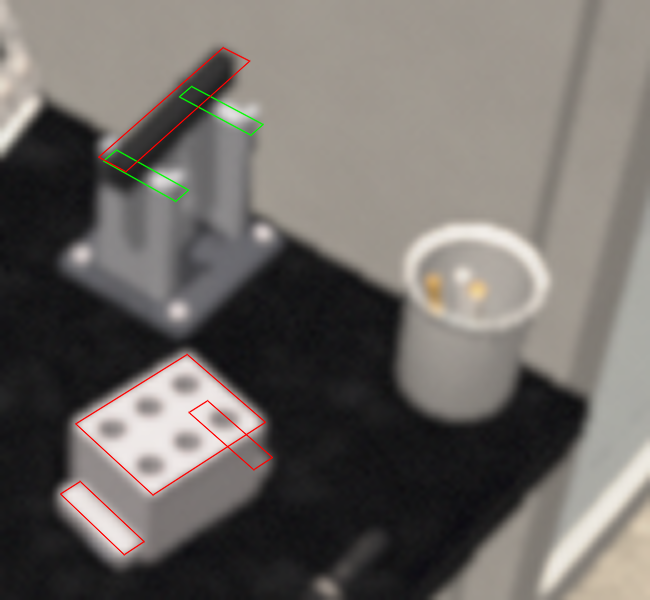

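```bash
cat > go.py <<'E'
from h import *
import sys
from scipy.spatial.transform import Rotation as R
np.set_printoptions(precision=2,suppress=True)
def tool():
    s=manip.get_state(); w,x,y,z=s['ee_rot']; return s,R.from_quat([x,y,z,w]).as_matrix()
def togo(x,y,z,yaw): # yaw= world angle of jaw dir (mod pi); z = TCP height
    s,M=tool(); d=M.T@(np.array([x,y,z])-s['position'])*1000
    a=np.arctan2(M[1,1],M[0,1]); t=(yaw-a+np.pi/2)%np.pi-np.pi/2
    print('clock',s['clock'],'pos',s['position']*1000,'toolx',M[:,0],'jaw deg',np.degrees(a),'shift',d,'turn',-np.degrees(t),'q',s['qpos'],'F',s['contact_force'],'w',s['width'])
E
python3 -c "
from go import *
togo(.463,.0865,.15,-.195); print(tool()[1])"
```

```text
clock 2.0 pos [ 139.9  -557.78  231.35] toolx [ 0. -0. -1.] jaw deg -75.91819855734418 shift [  81.26 -546.32 -470.14] turn -64.74552155229311 q [-1.45  0.28  1.5   0.    1.36 -0.12] F [-0.72 -0.27 -0.66] w 0.0855075658124733
[[ 0.    0.24 -0.97]
 [-0.   -0.97 -0.24]
 [-1.    0.    0.  ]]
```

>>> step_arm(targets=[[[0, -39, -26], -4], [[0, -78, -52], -8], [[0, -117, -78], -12], [[0, -156, -104], -16], [[0, -195, -130], -20], [[0, -234, -156], -24], [[0, -272, -182], -28], [[0, -308, -210], -32], [[0, -344, -238], -36], [[0, -380, -266], -40], [[0, -416, -294], -44], [[0, -452, -322], -48], [[0, -488, -349], -52], [[10, -507, -389], -56], [[30, -526, -429], -60], [[60, -546, -470], -64.5], [[60, -546, -470], -64.5], [[60, -546, -470], -64.5], [[60, -546, -470], -64.5]], grip=0)

```text
clock: 3.9
position: [0.4623, 0.0857, 0.1717]
ee_rot: [-0.448, -0.547, -0.448, 0.548]
contact_force: [0.2, 0.5, 0.6]
width: 0.0859
```

```bash
python3 -c "
from go import *
togo(.463,.0865,.15,-.195)
p=shot('top','t1.png');p=shot('scene','s1.png')"
```

```text
clock 3.9 pos [462.27  85.67 171.68] toolx [-0. -0. -1.] jaw deg -11.4490766969627 shift [21.68  0.56 -0.97] turn -0.27639969191164937 q [ 0.04  0.16  1.81 -0.    1.16  0.24] F [0.19 0.55 0.6 ] w 0.08585260859966251
```

View pics/t1.png

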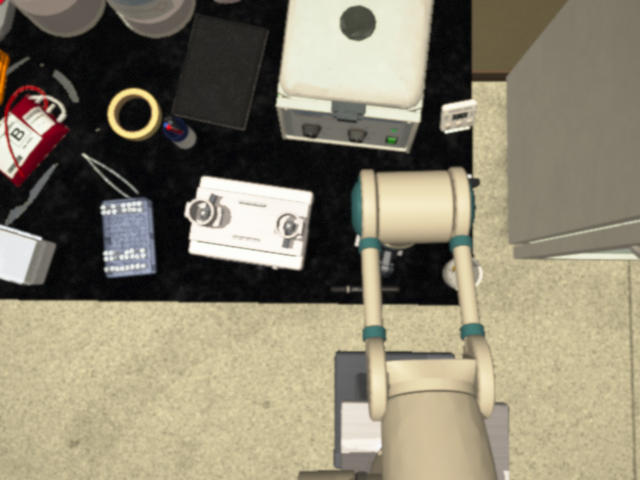

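View pics/s1.png

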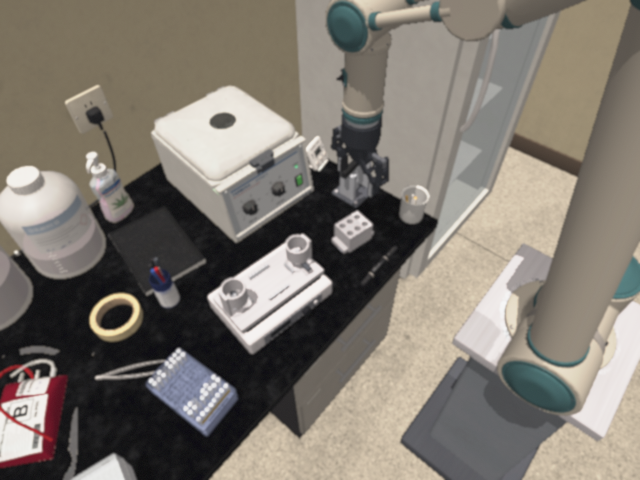

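>>> step_arm(targets=[[[40, 0.5, -1], -0.3], [[80, 0.5, -1], -0.3], [[115, 0.5, -1], -0.3], [[140, 0.5, -1], -0.3], [[155, 0.5, -1], -0.3], [[159, 0.5, -1], -0.3], [[159, 0.5, -1], -0.3], [[159, 0.5, -1], -0.3]])

```text
clock: 4.8
position: [0.4646, 0.0867, 0.0136]
ee_rot: [0.45, 0.547, 0.448, -0.546]
contact_force: [1.2, -0.4, -0.0]
width: 0.0856
```

```bash
python3 -c "
from go import *
togo(.463,.0865,.013,-.195)
p=shot('scene','s2.png'); im=cv2.imread('pics/s2.png'); cv2.imwrite('pics/s2z.png',cv2.resize(im[120:280,280:440],None,fx=3.7,fy=3.7,interpolation=cv2.INTER_CUBIC))"
```

```text
clock 4.8 pos [464.58  86.73  13.56] toolx [ 0. -0. -1.] jaw deg -11.157302180851605 shift [ 0.56 -1.5   0.53] turn 0.015374824199451466 q [ 0.04  0.36  2.03 -0.    0.75  0.23] F [ 1.23 -0.36 -0.04] w 0.0855891466376534
```

View pics/s2z.png

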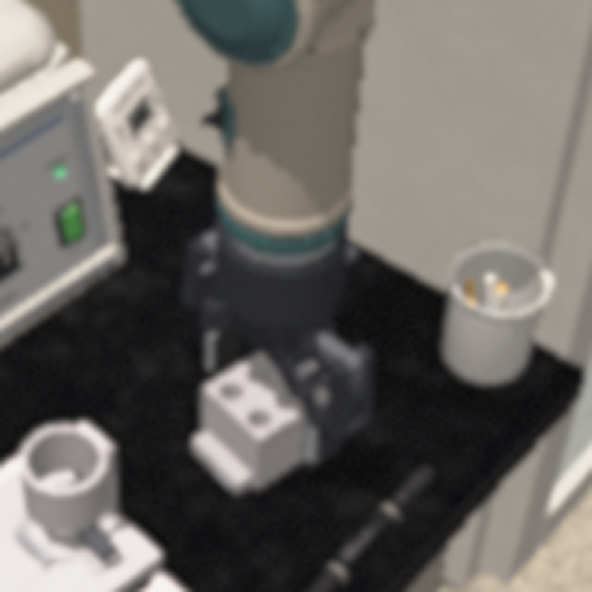

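>>> step_arm(targets=[[[0, 0, 0], 0], [[0, 0, 0], 0], [[0, 0, 0], 0], [[0, 0, 0], 0], [[0, 0, 0], 0], [[0, 0, 0], 0], [[0, 0, 0], 0], [[0, 0, 0], 0]], grip=1, grip_force=60)

```text
clock: 5.65
position: [0.4641, 0.0871, 0.0131]
ee_rot: [0.449, 0.546, 0.449, -0.546]
contact_force: [-1.1, -0.6, 5.5]
width: 0.053
```

```bash
python3 -c "
from go import *
togo(.463,.0865,.013,-.195)"
```

```text
clock 5.65 pos [464.08  87.14  13.07] toolx [ 0. -0. -1.] jaw deg -11.118214940463304 shift [ 0.07 -0.94  0.84] turn 0.05446206458774685 q [ 0.04  0.36  2.03 -0.    0.75  0.23] F [-1.12 -0.57  5.5 ] w 0.053014393126993846
```

>>> step_arm(targets=[[[-10, 0, 0], 0], [[-30, 0, 0], 0], [[-60, 0, 0], 0], [[-100, 0, 0], 0], [[-140, -2, -20], -0.3], [[-152, -5, -50], -0.6], [[-152, -8, -85], -1], [[-152, -12, -120], -1.5], [[-152, -16, -160], -2], [[-152, -20, -200], -2.5], [[-152, -23, -230], -3], [[-152, -24, -247], -3], [[-152, -24, -247], -3], [[-152, -24, -247], -3], [[-152, -24, -247], -3]])

```text
clock: 7.15
position: [0.4872, 0.3325, 0.164]
ee_rot: [-0.463, -0.534, -0.463, 0.535]
contact_force: [-0.4, -0.2, -3.8]
width: 0.0533
```

```bash
python3 -c "
from go import *
import pickle
togo(.488,.3338,.165,-.14)
p=shot('scene','s3.png'); pickle.dump(p,open('s3.pkl','wb'));im=cv2.imread('pics/s3.png'); cv2.imwrite('pics/s3z.png',cv2.resize(im[200:320,210:360],None,fx=5,fy=5,interpolation=cv2.INTER_CUBIC))
p=shot('top','t3.png');pickle.dump(p,open('t3.pkl','wb'))"
```

```text
clock 7.15 pos [487.21 332.53 163.99] toolx [-0. -0. -1.] jaw deg -8.171399341230375 shift [-1.02  0.6  -1.37] turn -0.14999020939884214 q [ 0.48  0.34  1.58 -0.    1.22  0.62] F [-0.36 -0.21 -3.79] w 0.053342448325270034
```

View pics/s3z.png

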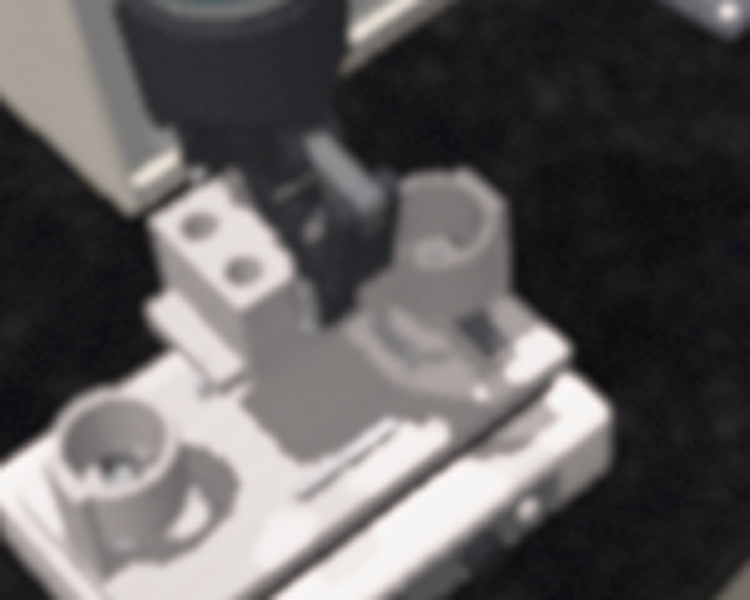

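View pics/t3.png

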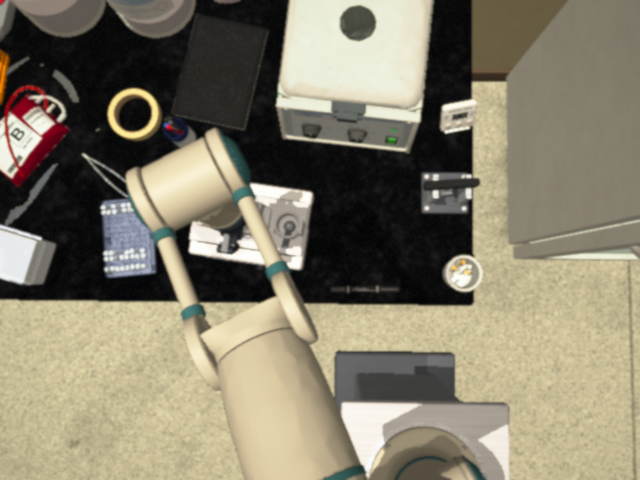

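```bash
cat > f3.py <<'E'
from fit import *
p=pickle.load(open('s3.pkl','rb'))
m=np.array([[.027,.034,.025],[-.027,.034,.025],[.023,.046,-.013],[-.023,.046,-.013]])
z=un([(150,221),(240,307),(147,309),(222,383)],(210,200))
for yaw in (-.1426,):
    g=lambda r:(proj(p,place(m,[r[0],r[1],.176,yaw]))-z).ravel()
    r=least_squares(g,[.488,.333]); print(r.x,r.fun)
    g=lambda r:(proj(p,place(m,[r[0],r[1],r[2],yaw]))-z).ravel()
    r=least_squares(g,[.488,.333,.176]); print(r.x,r.fun)
def rect(a,b,z): return np.array([[a,b,z],[a,-b,z],[-a,-b,z],[-a,b,z]])
im=cv2.resize(cv2.cvtColor(p['image'],cv2.COLOR_RGB2BGR)[200:320,210:360],None,fx=5,fy=5,interpolation=cv2.INTER_CUBIC)
th=np.linspace(0,2*np.pi,40)[:-1]
for q,c in (([*least_squares(lambda r:(proj(p,place(m,[r[0],r[1],.176,-.1426]))-z).ravel(),[.488,.333]).x,.176,-.1426],(0,0,255)),):
    for mm in (rect(.027,.034,.025),rect(.023,.006,-.013)+[0,.04,0]):
        cv2.polylines(im,[np.round(((proj(p,place(mm,q))-[210,200]+.5)*5-.5)*8).astype(int)],True,c,1,cv2.LINE_AA,3)
q=[.491,.3338,.07,-.141]
for mm in (rect(.027,.034,0),rect(.023,.046,0),np.c_[.024*np.cos(th),.078+.024*np.sin(th),0*th+.062],np.c_[.024*np.cos(th),-.078+.024*np.sin(th),0*th+.062]):
    cv2.polylines(im,[np.round(((proj(p,place(mm,q))-[210,200]+.5)*5-.5)*8).astype(int)],True,(0,160,0),1,cv2.LINE_AA,3)
cv2.imwrite('pics/s3o.png',im)
E
python3 f3.py
```

```text
[0.4888 0.3316] [ 0.3904 -0.139   0.1923  0.5721 -0.1303 -0.4533 -0.4618 -0.0097]
[0.4889 0.3316 0.176 ] [ 0.3908 -0.1381  0.1918  0.5721 -0.1299 -0.4533 -0.4621 -0.0105]
```

View pics/s3o.png

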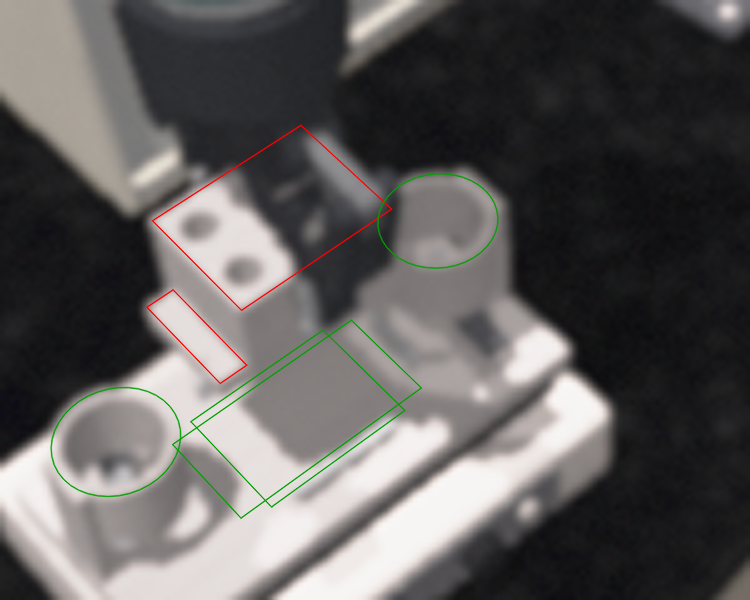

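>>> step_arm(targets=[[[15, 2.4, -2.6], 0], [[35, 2.4, -2.6], 0], [[52, 2.4, -2.6], 0], [[62, 2.4, -2.6], 0], [[64, 2.4, -2.6], 0], [[64, 2.4, -2.6], 0], [[64, 2.4, -2.6], 0]])

```text
clock: 7.95
position: [0.4912, 0.3365, 0.1012]
ee_rot: [0.463, 0.535, 0.463, -0.534]
contact_force: [0.3, -0.3, -4.7]
width: 0.0533
```

```bash
python3 -c "
from go import *
import pickle
togo(.4899,.3347,.1,-.141)
p=shot('scene','s4.png'); pickle.dump(p,open('s4.pkl','wb'));im=cv2.imread('pics/s4.png'); cv2.imwrite('pics/s4z.png',cv2.resize(im[230:350,200:350],None,fx=5,fy=5,interpolation=cv2.INTER_CUBIC))"
```

```text
clock 7.95 pos [491.18 336.51 101.21] toolx [ 0.  0. -1.] jaw deg -8.132808015352456 shift [ 1.21 -1.02  1.97] turn -0.05410310400785231 q [ 0.48  0.4   1.66 -0.    1.08  0.63] F [ 0.33 -0.3  -4.74] w 0.05325787008430141
```

View pics/s4z.png

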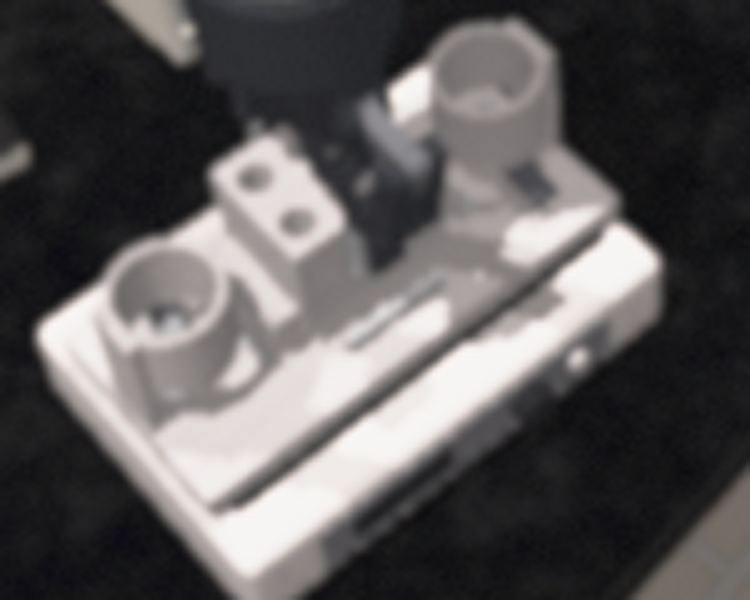

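```bash
cat > f4.py <<'E'
from fit import *
from go import *
p=pickle.load(open('s4.pkl','rb'))
for _ in range(3): print(manip.get_state()['position']*1000, manip.get_state()['clock'])
m=np.array([[.027,.034,.025],[-.027,.034,.025]])
z=un([(211,170),(299,257)],(200,230))
g=lambda r:(proj(p,place(m,[r[0],r[1],.1132,-.1415]))-z).ravel()
r=least_squares(g,[.488,.333]); print(r.x,r.fun)
def rect(a,b,z): return np.array([[a,b,z],[a,-b,z],[-a,-b,z],[-a,b,z]])
im=cv2.resize(cv2.cvtColor(p['image'],cv2.COLOR_RGB2BGR)[230:350,200:350],None,fx=5,fy=5,interpolation=cv2.INTER_CUBIC)
for mm in (rect(.027,.034,.025),rect(.023,.006,-.013)+[0,.04,0]):
        cv2.polylines(im,[np.round(((proj(p,place(mm,[*r.x,.1132,-.1415]))-[200,230]+.5)*5-.5)*8).astype(int)],True,(0,0,255),1,cv2.LINE_AA,3)
cv2.imwrite('pics/s4o.png',im)
E
python3 f4.py
```

```text
[491.2  336.58 101.31] 8.0
[491.2  336.58 101.31] 8.0
[491.2  336.58 101.31] 8.0
[0.49 0.33] [ 0.36 -0.04 -0.35  0.05]
```

View pics/s4o.png

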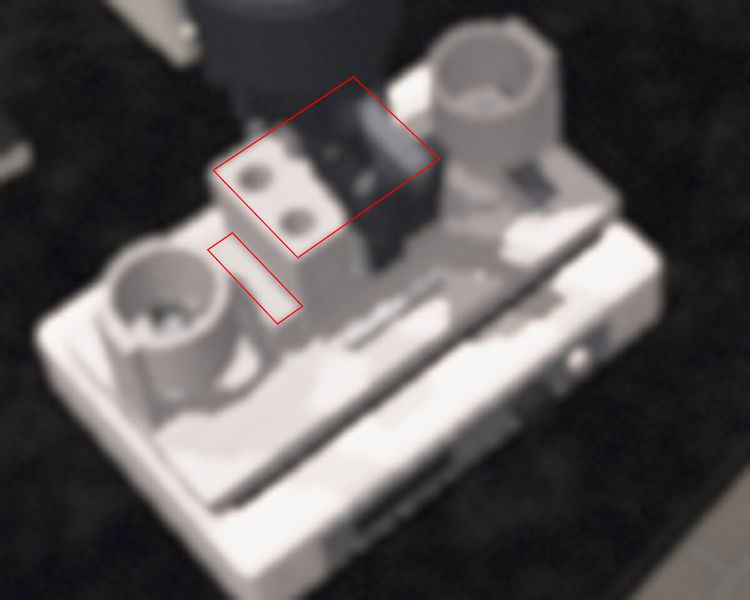

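```bash
sed -i 's/print(r.x,r.fun)/print(np.round(r.x*1000,1))/' f4.py; python3 f4.py; python3 - <<'E'
from fit import *
m=np.array([[.027,.034,.025],[-.027,.034,.025]])
p=pickle.load(open('s3.pkl','rb'));z=un([(150,221),(240,307)],(210,200))
g=lambda r:(proj(p,place(m,[r[0],r[1],.176,-.1426]))-z).ravel()
print(least_squares(g,[.488,.333]).x*1000)
# shaker rims in s4 picture
E
```

```text
[491.2  336.58 101.31] 8.0
[491.2  336.58 101.31] 8.0
[491.2  336.58 101.31] 8.0
[493.3 334. ]
[489.6032 331.591 ]
```

>>> step_arm(targets=[[[3, -1.4, 0.8], 0], [[7, -1.4, 0.8], 0], [[10, -1.4, 0.8], 0], [[12, -1.4, 0.8], 0], [[13, -1.4, 0.8], 0], [[14, -1.4, 0.8], 0], [[14, -1.4, 0.8], 0]])

```text
clock: 8.7
position: [0.4889, 0.3357, 0.0861]
ee_rot: [-0.463, -0.534, -0.463, 0.534]
contact_force: [0.5, 0.3, -3.3]
width: 0.0532
```

```bash
python3 -c "
from go import *
togo(.4899,.3347,.083,-.141)
p=shot('scene','s5.png'); im=cv2.imread('pics/s5.png'); cv2.imwrite('pics/s5z.png',cv2.resize(im[230:350,200:350],None,fx=5,fy=5,interpolation=cv2.INTER_CUBIC))"
```

```text
clock 8.7 pos [488.92 335.68  86.09] toolx [-0. -0. -1.] jaw deg -8.115888505643973 shift [3.09 1.11 0.83] turn -0.0371835942993682 q [ 0.48  0.42  1.68 -0.    1.05  0.63] F [ 0.55  0.33 -3.25] w 0.05322688129939517
```

View pics/s5z.png

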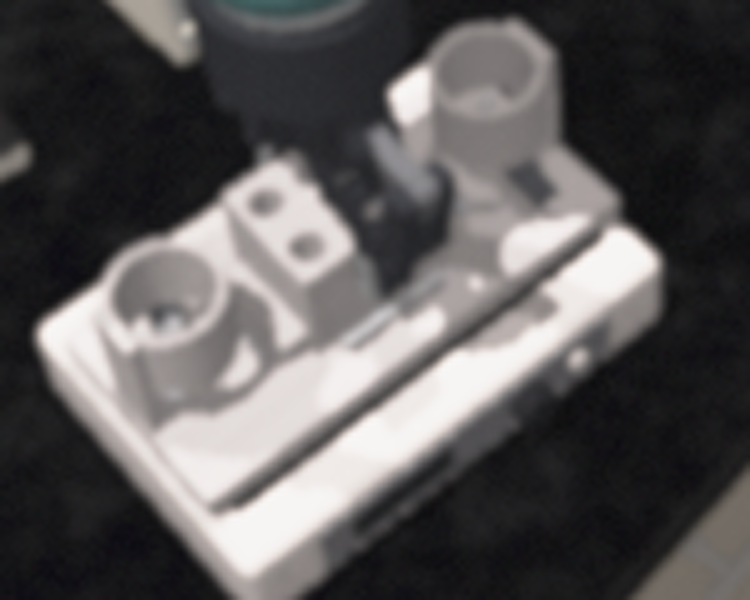

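>>> step_arm(targets=[[[1, 0.5, 0], 0], [[2, 0.5, 0], 0], [[3, 0.5, 0], 0], [[3.5, 0.5, 0], 0], [[3.5, 0.5, 0], 0]])

```text
clock: 9.25
position: [0.4895, 0.3357, 0.0831]
ee_rot: [0.463, 0.534, 0.463, -0.534]
contact_force: [-1.5, -0.8, -2.5]
width: 0.0533
```

```bash
python3 -c "
from go import *
togo(.4899,.3347,.083,-.141)"
```

```text
clock 9.25 pos [489.49 335.66  83.12] toolx [ 0.  0. -1.] jaw deg -8.11617089433296 shift [0.12 0.54 0.89] turn -0.03746598298834846 q [ 0.48  0.42  1.68 -0.    1.04  0.63] F [-1.52 -0.84 -2.54] w 0.05332625604640578
```

>>> step_arm(targets=[[[0.7, 0, 0], 0], [[1.5, 0, 0], 0], [[2, 0, 0], 0], [[2, 0, 0], 0]])

```text
clock: 9.65
position: [0.4895, 0.3357, 0.0831]
ee_rot: [0.464, 0.535, 0.463, -0.534]
contact_force: [-2.7, -2.9, 10.4]
width: 0.0531
```

```bash
python3 -c "
from go import *
import pickle
togo(.4899,.3347,.083,-.141)
p=shot('scene','s6.png'); pickle.dump(p,open('s6.pkl','wb'));im=cv2.imread('pics/s6.png'); cv2.imwrite('pics/s6z.png',cv2.resize(im[230:350,200:350],None,fx=5,fy=5,interpolation=cv2.INTER_CUBIC))"
```

```text
clock 9.65 pos [489.47 335.66  83.08] toolx [ 0.  0. -1.] jaw deg -8.111645206382784 shift [0.08 0.56 0.89] turn -0.03294029503817038 q [ 0.48  0.42  1.68 -0.    1.04  0.63] F [-2.67 -2.91 10.39] w 0.05311537327360417
```

View pics/s6z.png

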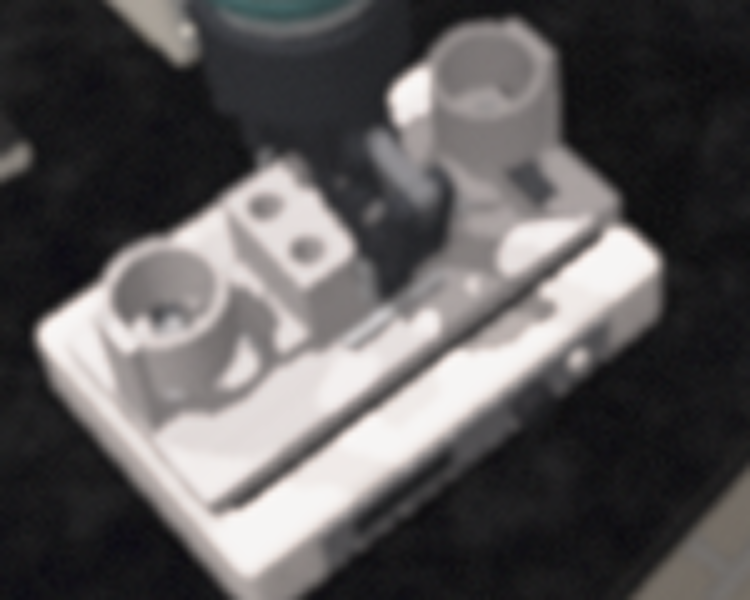

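>>> step_arm(targets=[[[0, 0, 0], 0], [[0, 0, 0], 0], [[0, 0, 0], 0], [[0, 0, 0], 0], [[0, 0, 0], 0], [[-20, 0, 0], 0], [[-60, 0, 0], 0], [[-105, 0, 5], 0], [[-122, 5, 40], -1.5], [[-122, 13, 85], -3], [[-122, 24, 130], -5], [[-122, 38, 175], -7], [[-122, 53, 220], -9], [[-122, 73, 265], -11], [[-122, 93, 305], -12.7], [[-110, 108, 335], -12.7], [[-95, 119, 356], -12.7], [[-90, 119, 356], -12.7], [[-90, 119, 356], -12.7]], grip=0)

```text
clock: 11.6
position: [0.5561, -0.0335, 0.1696]
ee_rot: [0.518, 0.48, 0.52, -0.48]
contact_force: [-0.3, 0.2, -0.4]
width: 0.0854
```

```bash
python3 -c "
from go import *
togo(.557,-.034,.170,.08)
p=shot('scene','s7.png'); im=cv2.imread('pics/s7.png'); cv2.imwrite('pics/s7z.png',cv2.resize(im[110:230,300:450],None,fx=5,fy=5,interpolation=cv2.INTER_CUBIC));cv2.imwrite('pics/s7y.png',cv2.resize(im[230:350,200:350],None,fx=5,fy=5,interpolation=cv2.INTER_CUBIC))
p=shot('top','t7.png'); im=cv2.imread('pics/t7.png'); cv2.imwrite('pics/t7z.png',cv2.resize(im[165:285,175:325],None,fx=5,fy=5,interpolation=cv2.INTER_CUBIC))"
```

```text
clock 11.6 pos [556.09 -33.5  169.63] toolx [-0.  0. -1.] jaw deg 4.503571699545642 shift [-0.37  0.87  0.57] turn -0.08009066150094275 q [-0.19  0.29  1.64  0.    1.21 -0.26] F [-0.34  0.18 -0.44] w 0.08544587148326524
```

View pics/t7z.png

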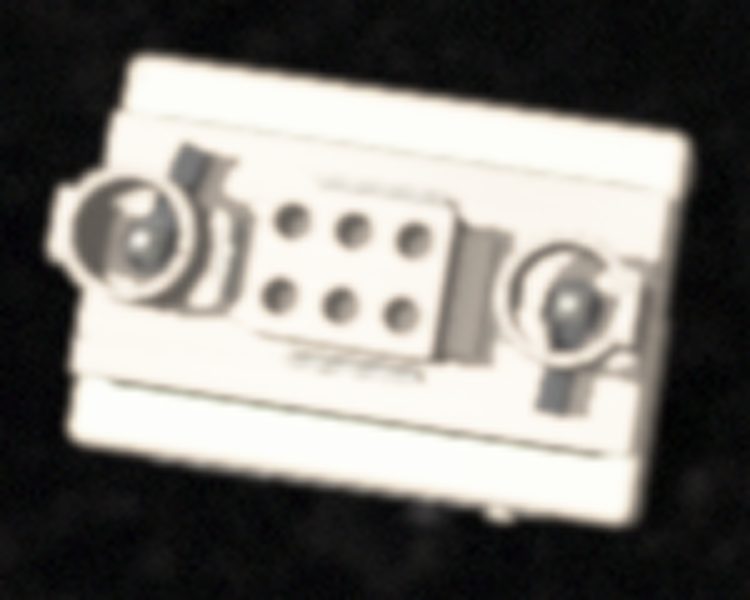

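View pics/s7y.png

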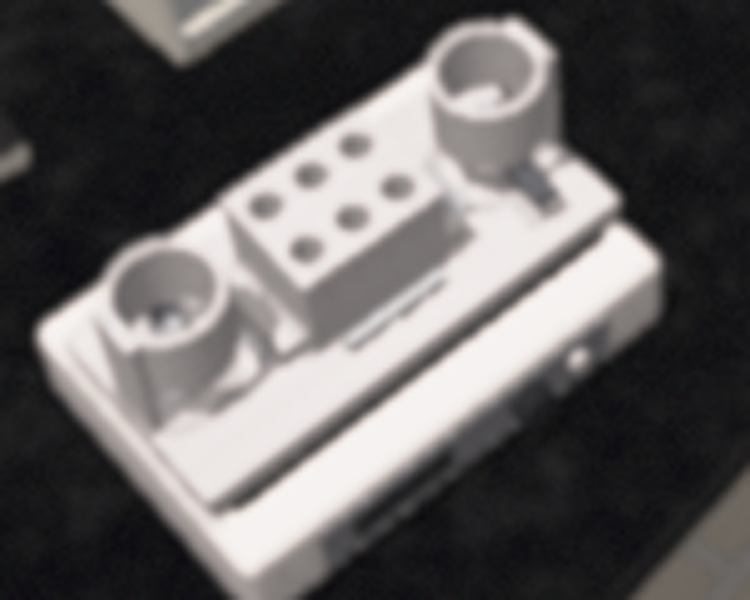

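View pics/s7z.png

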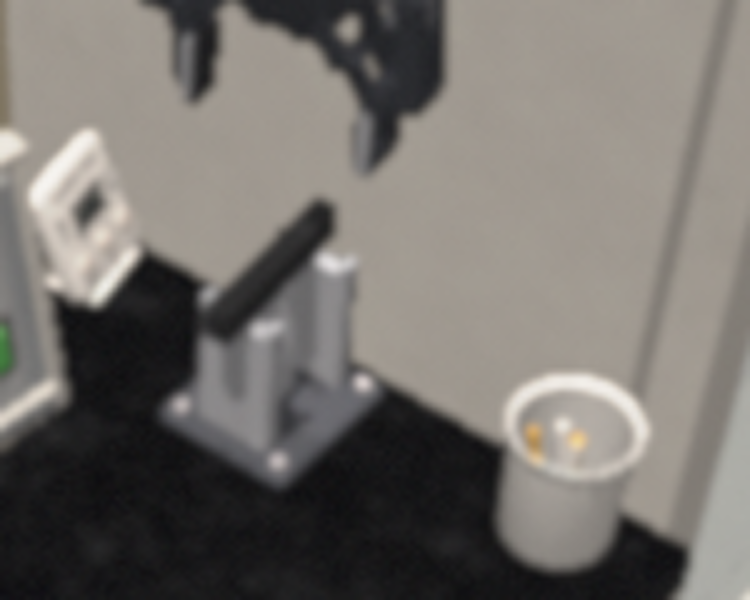

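```bash
python3 - <<'E'
from fit import *
f=lambda X:(proj(S,X)-[300,110]+.5)*5-.5
a=.0786; j=np.array([np.cos(a),np.sin(a),0])
c=np.array([.5561,-.0335,.1826])
print('tips',f([c+.0425*j,c-.0425*j,c]))
for (x,y,yaw) in ((.557,-.034,.08),(.559,-.032,.08),(.557,-.030,.1),(.557,-.036,.05)):
  print(x,y,f(place(np.array([[0,.05,.011],[0,-.05,.011],[-.008,.05,-.011],[-.008,-.05,-.011],[.008,-.05,.011],[.008,.05,.011]]),[x,y,.096,yaw])).round().tolist())
E
```

```text
tips [[207.561   99.2064]
 [364.5314 167.3999]
 [284.8429 132.7804]]
0.557 -0.034 [[218.0, 315.0], [332.0, 200.0], [231.0, 356.0], [343.0, 241.0], [318.0, 194.0], [204.0, 309.0]]
0.559 -0.032 [[212.0, 316.0], [326.0, 201.0], [225.0, 356.0], [337.0, 241.0], [312.0, 195.0], [198.0, 309.0]]
0.557 -0.03 [[215.0, 321.0], [325.0, 204.0], [228.0, 361.0], [336.0, 244.0], [311.0, 198.0], [200.0, 314.0]]
0.557 -0.036 [[218.0, 312.0], [337.0, 200.0], [231.0, 353.0], [348.0, 240.0], [323.0, 193.0], [205.0, 305.0]]
```

>>> step_arm(targets=[[[25, 1.4, -0.9], 0], [[55, 1.4, -0.9], 0], [[78, 1.4, -0.9], 0], [[90, 1.4, -0.9], 0], [[92.5, 1.4, -0.9], 0], [[92.5, 1.4, -0.9], 0], [[92.5, 1.4, -0.9], 0]])

```text
clock: 12.4
position: [0.5594, -0.0325, 0.0796]
ee_rot: [0.521, 0.48, 0.519, -0.479]
contact_force: [-0.0, -0.2, 0.1]
width: 0.0852
```

```bash
python3 -c "
from go import *
togo(.5575,-.0325,.077,.08)
p=shot('scene','s8.png'); im=cv2.imread('pics/s8.png'); cv2.imwrite('pics/s8z.png',cv2.resize(im[110:230,300:450],None,fx=5,fy=5,interpolation=cv2.INTER_CUBIC))"
```

```text
clock 12.4 pos [559.4  -32.49  79.65] toolx [ 0. -0. -1.] jaw deg 4.60790184521863 shift [ 2.64 -1.9  -0.14] turn 0.02423948417203983 q [-0.18  0.38  1.76 -0.    1.   -0.26] F [-0.02 -0.17  0.1 ] w 0.08518663138805097
```

View pics/s8z.png

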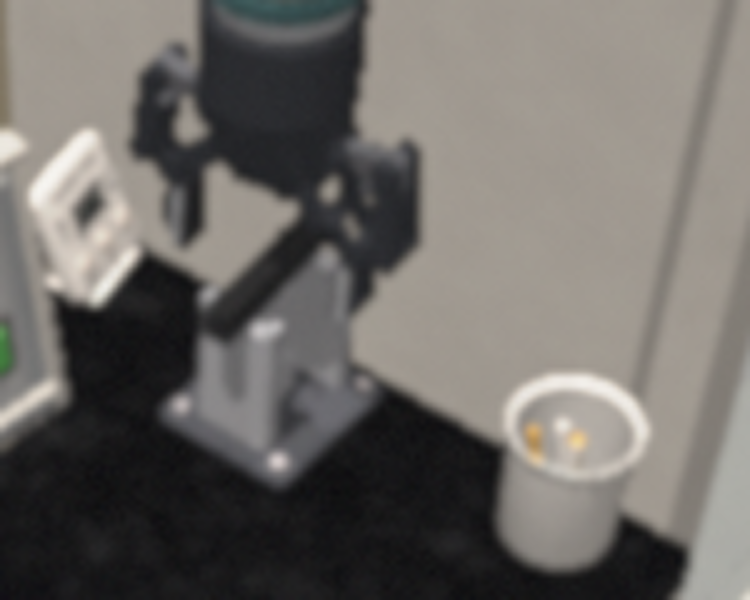

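>>> step_arm(targets=[[[2, -1, 0], 0], [[2, -1, 0], 0], [[2, -1, 0], 0], [[2, -1, 0], 0], [[2, -1, 0], 0], [[2, -1, 0], 0], [[2, -1, 0], 0], [[2, -1, 0], 0], [[2, -1, 0], 0], [[2, -1, 0], 0]], grip=1, grip_force=80)

```text
clock: 13.45
position: [0.5576, -0.0328, 0.0765]
ee_rot: [0.52, 0.48, 0.519, -0.48]
contact_force: [0.5, -0.4, 2.1]
width: 0.0146
```

```bash
python3 -c "
from go import *
togo(.5575,-.0325,.077,.08)
p=shot('scene','s9.png'); im=cv2.imread('pics/s9.png'); cv2.imwrite('pics/s9z.png',cv2.resize(im[110:230,300:450],None,fx=5,fy=5,interpolation=cv2.INTER_CUBIC))"
```

```text
clock 13.45 pos [557.58 -32.77  76.54] toolx [ 0. -0. -1.] jaw deg 4.583498784378457 shift [-0.46 -0.06 -0.27] turn -0.00016357666813335395 q [-0.18  0.38  1.77 -0.    0.99 -0.26] F [ 0.46 -0.43  2.11] w 0.014585158967521421
```

View pics/s9z.png

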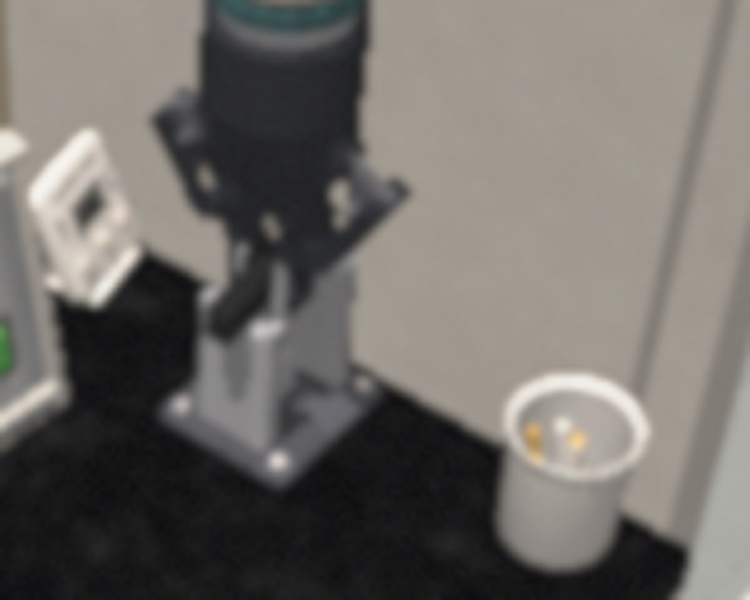

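>>> step_arm(targets=[[[-15, 0, 0], 0], [[-50, 0, 0], 0], [[-95, 0, 0], 0], [[-130, 0, 0], 0], [[-140, 0, -25], -5], [[-140, -2, -65], -12], [[-140, -4, -108], -20], [[-140, -6, -151], -28], [[-140, -8, -194], -36], [[-140, -10, -237], -44], [[-140, -12, -280], -52], [[-140, -14, -323], -60], [[-140, -17, -366], -68], [[-140, -19, -409], -74], [[-140, -21, -435], -77.3], [[-140, -21, -448], -77.3], [[-140, -21, -448], -77.3], [[-140, -21, -448], -77.3], [[-140, -21, -448], -77.3]])

```text
clock: 15.4
position: [0.5009, 0.4105, 0.2161]
ee_rot: [0.705, 0.05, 0.705, -0.051]
contact_force: [0.6, -0.6, -0.4]
width: 0.015
```

```bash
python3 -c "
from go import *
import pickle
togo(.501,.4117,.2165,1.43)
p=shot('scene','s10.png'); pickle.dump(p,open('s10.pkl','wb'));im=cv2.imread('pics/s10.png'); cv2.imwrite('pics/s10z.png',cv2.resize(im[200:320,170:320],None,fx=5,fy=5,interpolation=cv2.INTER_CUBIC))
p=shot('top','t10.png'); pickle.dump(p,open('t10.pkl','wb'))"
```

```text
clock 15.4 pos [500.9  410.49 216.13] toolx [-0. -0. -1.] jaw deg 81.76403201004771 shift [-0.37  1.21 -0.07] turn -0.16893269366001024 q [ 0.58  0.39  1.36 -0.    1.38 -0.85] F [ 0.56 -0.56 -0.37] w 0.014987806542186254
```

View pics/s10z.png

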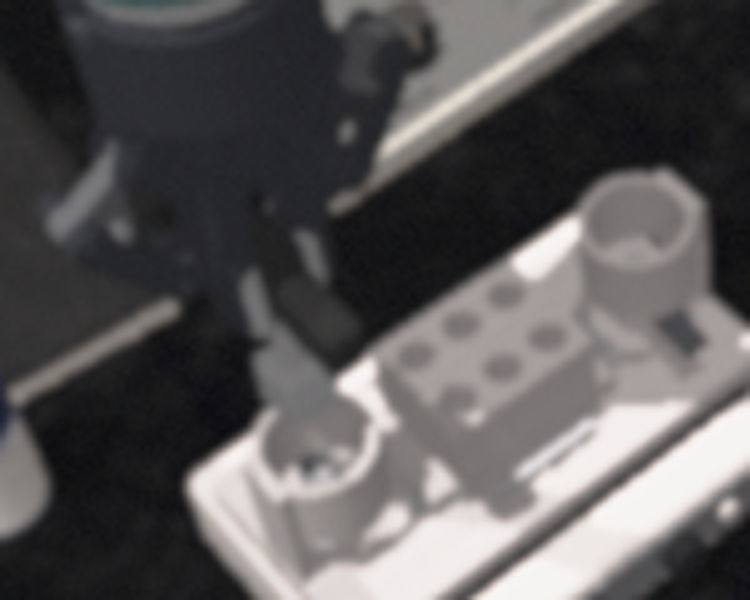

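View pics/t10.png

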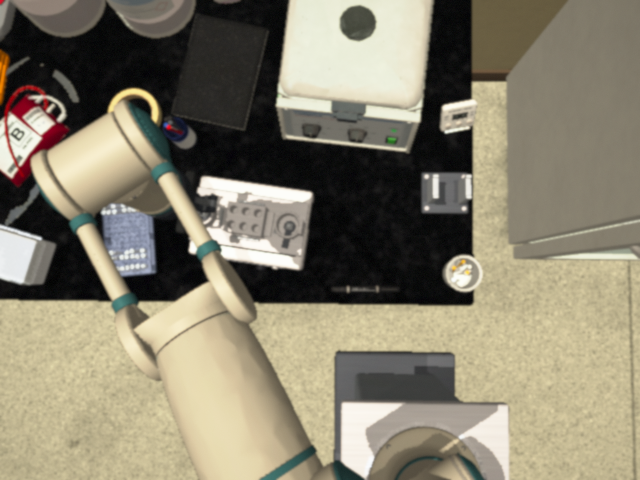

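```bash
cat > ov.py <<'E'
from fit import *
def rect(a,b,z): return np.array([[a,b,z],[a,-b,z],[-a,-b,z],[-a,b,z]])
def ov(pk,org,size,key,out,bolts=((.4915,.3338,.07,-.141),)):
    p=pickle.load(open(pk,'rb')); x0,y0=org;w,h=size
    im=cv2.resize(cv2.cvtColor(p['image'],cv2.COLOR_RGB2BGR)[y0:y0+h,x0:x0+w],None,fx=5,fy=5,interpolation=cv2.INTER_CUBIC)
    def dr(m,q,c): cv2.polylines(im,[np.round(((proj(p,place(m,q))-[x0,y0]+.5)*5-.5)*8).astype(int)],True,c,1,cv2.LINE_AA,3)
    th=np.linspace(0,2*np.pi,40)[:-1]
    if key is not None:
        for m in (rect(.0105,.0105,0),rect(.0105,.0105,.022),rect(.0055,.0055,.07),rect(.0055,.0055,.022),rect(.008,.05,.07),rect(.008,.05,.092)): dr(m,key,(0,0,255))
    for q in bolts:
        for y in (.078,-.078):
            for m in (np.c_[.024*np.cos(th),y+.024*np.sin(th),0*th+.062],np.c_[.020*np.cos(th),y+.020*np.sin(th),0*th+.062],rect(.002,.002,.0395)+[0,y,0],rect(.006,.006,.0305)+[0,y,0]): dr(m,q,(0,200,0))
    cv2.imwrite(out,im)
E
python3 - <<'E'
from ov import *
ov('s10.pkl',(170,200),(150,120),(.5025,.4096,.1546,1.427),'pics/s10o.png')
E
```

```text
(no output)
```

View pics/s10o.png

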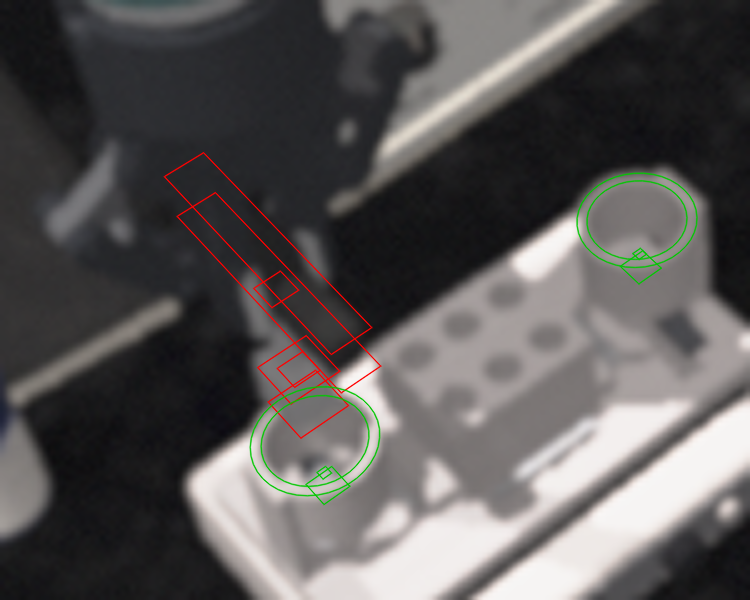

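```bash
python3 - <<'E'
from ov import *
ov('s10.pkl',(170,200),(150,120),(.5025,.4096,.1546,1.427),'pics/x.png')
a=cv2.imread('pics/x.png')[310:530,180:420]; 
b=cv2.resize(cv2.cvtColor(pickle.load(open('s10.pkl','rb'))['image'],cv2.COLOR_RGB2BGR)[200:320,170:320],None,fx=5,fy=5,interpolation=cv2.INTER_CUBIC)[310:530,180:420]
o=np.hstack([b,a]); o=cv2.convertScaleAbs(o,alpha=1.6,beta=-90); cv2.imwrite('pics/x.png',cv2.resize(o,None,fx=1.66,fy=1.66)[:600,:800])
E
```

```text
(no output)
```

View pics/x.png

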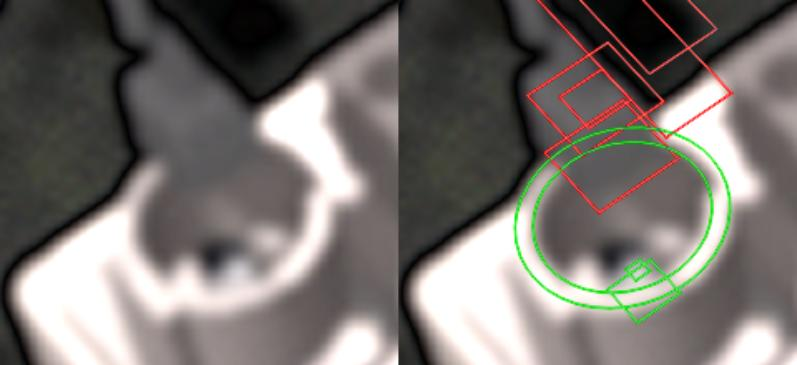

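>>> step_arm(targets=[[[12, 0, -0.7], 0], [[26, 0, -0.7], 0], [[36, 0, -0.7], 0], [[42, 0, -0.7], 0], [[44, 0, -0.7], 0], [[44, 0, -0.7], 0]])

```text
clock: 16.1
position: [0.4999, 0.4122, 0.172]
ee_rot: [0.705, 0.05, 0.705, -0.05]
contact_force: [0.3, -1.0, -1.4]
width: 0.0147
```

```bash
python3 -c "
from go import *
import pickle
togo(.501,.4117,.152,1.43)
p=shot('scene','s11.png'); pickle.dump(p,open('s11.pkl','wb'))
s=manip.get_state();print(s['moment'],s['position']*1000)
from ov import ov
x,y,z=s['position']
ov('s11.pkl',(170,200),(150,120),None,'pics/s11z.png',())
ov('s11.pkl',(170,200),(150,120),(x+.0016,y-.0009,z-.0615,1.427),'pics/s11o.png')
b=np.hstack([cv2.imread('pics/s11z.png')[240:530,180:420],cv2.imread('pics/s11o.png')[240:530,180:420]])
cv2.imwrite('pics/s11x.png',cv2.resize(cv2.convertScaleAbs(b,alpha=1.6,beta=-80),None,fx=1.66,fy=1.66))
"
```

```text
clock 16.1 pos [499.87 412.24 171.96] toolx [-0. -0. -1.] jaw deg 81.87547341878621 shift [19.96 -0.36  1.2 ] turn -0.057491284921504425 q [ 0.58  0.42  1.43 -0.    1.29 -0.85] F [ 0.33 -0.98 -1.38] w 0.014667942351812296
[0.02 0.04 0.01] [500.11 412.44 172.47]
```

View pics/s11x.png

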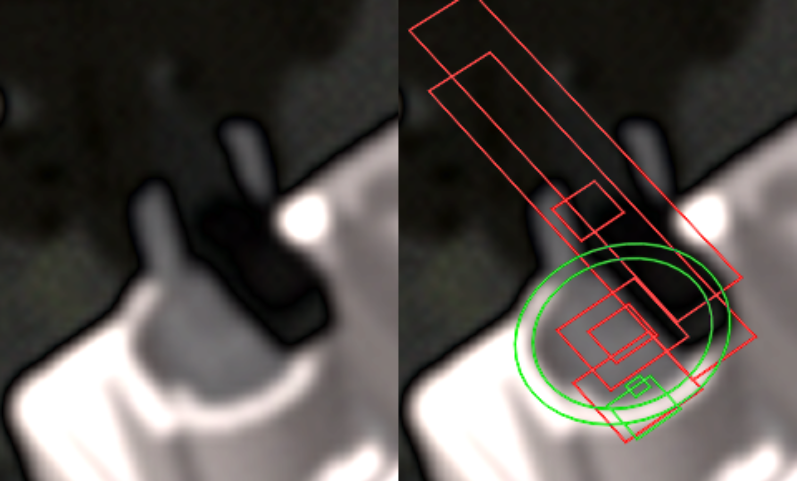

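```bash
python3 - <<'E'
from ov import *
rows=[]
for d in (None,0,.003,.006):
    k=None if d is None else (.5025+.99*d,.4096-.141*d,.1546,1.427)
    ov('s10.pkl',(170,200),(150,120),k,'pics/x.png',())
    rows.append(cv2.convertScaleAbs(cv2.imread('pics/x.png')[220:450,210:400],alpha=1.5,beta=-60))
o=np.hstack(rows); cv2.imwrite('pics/x.png',cv2.resize(o,None,fx=1.05,fy=1.05))
E
```

```text
(no output)
```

View pics/x.png

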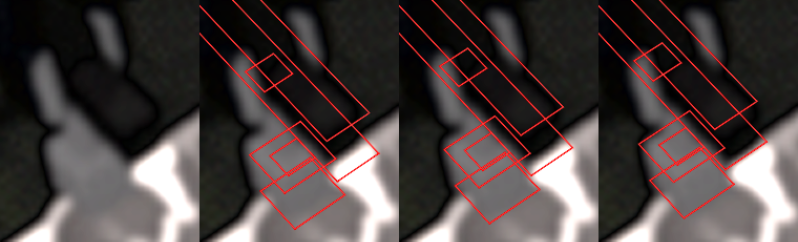

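>>> step_arm(targets=[[[-2, 0, -2], 0], [[-2, 0, -4], 0], [[-2, 0, -5], 0], [[-2, 0, -5], 0], [[-2, 0, -5], 0]])

```text
clock: 16.65
position: [0.4949, 0.4131, 0.1744]
ee_rot: [0.705, 0.05, 0.705, -0.05]
contact_force: [-0.2, 0.2, -1.4]
width: 0.0147
```

```bash
python3 -c "
from go import *
import pickle
togo(.495,.4126,.152,1.43)
p=shot('scene','s12.png'); pickle.dump(p,open('s12.pkl','wb'))
s=manip.get_state();print(s['moment'],s['position']*1000)
from ov import ov
x,y,z=s['position']
ov('s12.pkl',(170,200),(150,120),None,'pics/s11z.png',())
ov('s12.pkl',(170,200),(150,120),(x+.0016+.006,y-.0009-.0009,z-.0615,1.427),'pics/s11o.png')
b=np.hstack([cv2.imread('pics/s11z.png')[240:530,180:420],cv2.imread('pics/s11o.png')[240:530,180:420]])
cv2.imwrite('pics/s12x.png',cv2.resize(cv2.convertScaleAbs(b,alpha=1.6,beta=-80),None,fx=1.66,fy=1.66))
"
```

```text
clock 16.65 pos [494.88 413.08 174.36] toolx [ 0.  0. -1.] jaw deg 81.88879049855571 shift [22.36 -0.45  0.18] turn -0.04417420515201165 q [ 0.59  0.41  1.44 -0.    1.29 -0.84] F [-0.19  0.18 -1.42] w 0.014696630233137048
[-0.   -0.01 -0.05] [494.93 413.05 174.29]
```

View pics/s12x.png

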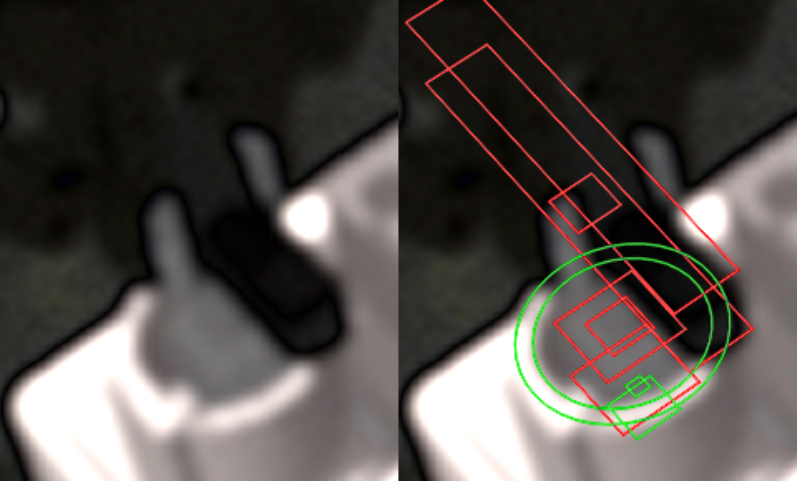

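>>> step_arm(targets=[[[2, 1, 0], 0], [[4, 1, 0], 0], [[6, 1, 0], 0], [[8, 1, 0], 0], [[9, 1, 0], 0], [[9, 1, 0], 0]])

```text
clock: 17.3
position: [0.4956, 0.414, 0.1652]
ee_rot: [0.706, 0.05, 0.705, -0.05]
contact_force: [0.6, -1.6, -0.9]
width: 0.0148
```

```bash
python3 -c "
from go import *
togo(.495,.4126,.152,1.43); s=manip.get_state();print(s['moment'])"
```

```text
clock 17.3 pos [495.55 414.   165.25] toolx [ 0. -0. -1.] jaw deg 81.87957375237154 shift [13.25 -1.46 -0.36] turn -0.053390951336173234 q [ 0.59  0.42  1.45 -0.    1.27 -0.84] F [ 0.61 -1.58 -0.91] w 0.014770985805257928
[-0.   -0.26  0.03]
```

>>> step_arm(targets=[[[1.5, 0, 0], 0], [[3, 0, 0], 0], [[4, 0, 0], 0], [[4, 0, 0], 0]])

```text
clock: 17.7
position: [0.4962, 0.4139, 0.162]
ee_rot: [0.706, 0.05, 0.704, -0.05]
contact_force: [2.7, -0.6, 3.3]
width: 0.0147
```

```bash
python3 -c "
from go import *
togo(.495,.4126,.152,1.43); s=manip.get_state();print(s['moment'])"
```

```text
clock 17.7 pos [496.25 413.91 162.04] toolx [ 0.  0. -1.] jaw deg 81.88571942886524 shift [10.04 -1.48 -1.08] turn -0.04724527484247413 q [ 0.59  0.42  1.45 -0.    1.26 -0.84] F [ 2.66 -0.63  3.28] w 0.014688245594677674
[-0.29 -0.8  -0.02]
```

>>> step_arm(targets=[[[0, 0, 1], 0], [[0.5, 0, 1.7], 0], [[1.5, 0, 1.7], 0], [[2, 0, 1.7], 0], [[2, 0, 1.7], 0]])

```text
clock: 18.2
position: [0.4971, 0.4133, 0.1588]
ee_rot: [0.705, 0.05, 0.705, -0.05]
contact_force: [3.0, -3.3, 2.5]
width: 0.0146
```

```bash
python3 -c "
from go import *
togo(.495,.4126,.152,1.43); s=manip.get_state();print(s['moment'])"
```

```text
clock 18.2 pos [497.07 413.3  158.81] toolx [ 0. -0. -1.] jaw deg 81.88148364670903 shift [ 6.81 -0.98 -1.96] turn -0.05148105699868283 q [ 0.59  0.43  1.46 -0.    1.26 -0.84] F [ 3.   -3.34  2.54] w 0.014611349685964682
[-0.49 -0.81 -0.02]
```

>>> step_arm(targets=[[[0, -0.7, 0.8], 0], [[0, -1.3, 1.5], 0], [[1.5, -1.3, 1.5], 0], [[3, -1.3, 1.5], 0], [[3, -1.3, 1.5], 0]])

```text
clock: 18.7
position: [0.4976, 0.4124, 0.1555]
ee_rot: [0.705, 0.05, 0.706, -0.05]
contact_force: [1.3, -0.3, -1.5]
width: 0.0147
```

```bash
python3 -c "
from go import *
togo(.495,.4126,.152,1.43); s=manip.get_state();print(s['moment'])"
```

```text
clock 18.7 pos [497.61 412.35 155.54] toolx [-0. -0. -1.] jaw deg 81.88545006990084 shift [ 3.54 -0.12 -2.61] turn -0.04751463380688038 q [ 0.58  0.43  1.46  0.    1.25 -0.85] F [ 1.34 -0.34 -1.51] w 0.014726947447281709
[ 0.05 -0.45 -0.  ]
```

Low forces now; mouth about 3.5 mm from fully on. Continue.

>>> step_arm(targets=[[[1, 0, 0.5], 0], [[2, 0, 0.8], 0], [[3, 0, 0.8], 0], [[4, 0, 0.8], 0], [[4, 0, 0.8], 0]])

```text
clock: 19.2
position: [0.4984, 0.4121, 0.1521]
ee_rot: [0.705, 0.05, 0.706, -0.05]
contact_force: [-0.2, 0.0, -0.9]
width: 0.0148
```

```bash
python3 -c "
from go import *
togo(.495,.4126,.152,1.43); s=manip.get_state();print(s['moment'])"
```

```text
clock 19.2 pos [498.43 412.13 152.13] toolx [-0. -0. -1.] jaw deg 81.88459203187499 shift [ 0.13 -0.02 -3.46] turn -0.04837267183273547 q [ 0.58  0.43  1.46  0.    1.25 -0.85] F [-0.21  0.02 -0.93] w 0.014812647754035464
[-0.   -0.05  0.  ]
```

>>> step_arm(targets=[[[0, 0.56, 0], 8], [[0, 1.1, 0.15], 16], [[0, 1.6, 0.35], 24], [[0, 2, 0.5], 30], [[0, 2, 0.5], 30], [[0, 2, 0.5], 30]])

```text
clock: 19.8
position: [0.499, 0.4136, 0.152]
ee_rot: [0.668, 0.23, 0.669, -0.231]
contact_force: [0.3, -1.7, -1.2]
width: 0.0152
```

```bash
python3 -c "
from go import *
togo(.495,.4126,.152,1.43); s=manip.get_state();print(s['moment'])
p=shot('scene','s13.png');cv2.imwrite('pics/s13z.png',cv2.resize(cv2.imread('pics/s13.png')[200:320,170:320],None,fx=5,fy=5,interpolation=cv2.INTER_CUBIC))"
```

```text
clock 19.8 pos [499.03 413.59 152.05] toolx [-0. -0. -1.] jaw deg 52.01191481764184 shift [ 0.05 -3.26 -2.57] turn -29.921049886065866 q [ 0.58  0.43  1.46 -0.    1.25 -0.32] F [ 0.34 -1.65 -1.17] w 0.015203008865395612
[-0.32  0.24 -0.01]
```

View pics/s13z.png

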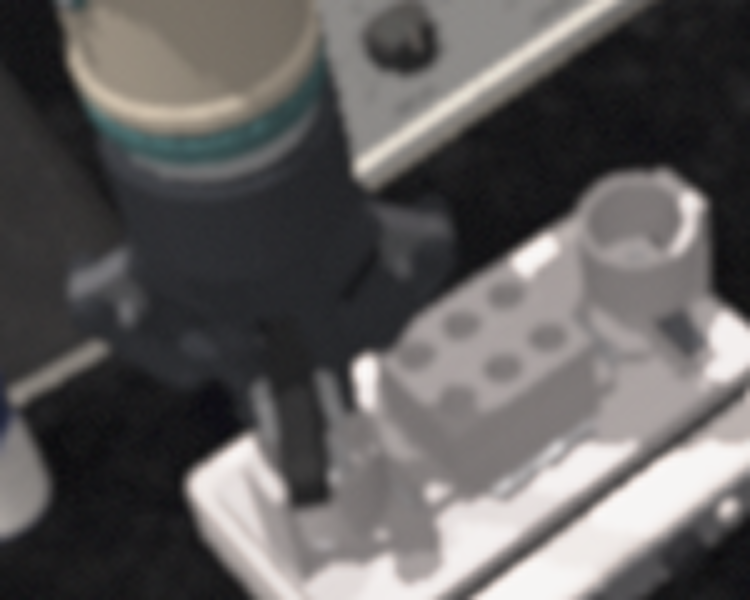

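>>> step_arm(targets=[[[0, 0.2, 0.3], 8], [[0, 0.7, 0.5], 16], [[0, 1.2, 0.7], 24], [[0, 1.6, 0.8], 30], [[0, 1.6, 0.8], 30]])

```text
clock: 20.35
position: [0.4999, 0.4143, 0.152]
ee_rot: [0.586, 0.395, 0.587, -0.397]
contact_force: [-4.0, -1.4, 1.7]
width: 0.0149
```

```bash
python3 -c "
from go import *
togo(.495,.4126,.152,1.43); s=manip.get_state();print(s['moment'])"
```

```text
clock 20.35 pos [499.95 414.3  152.05] toolx [-0. -0. -1.] jaw deg 21.970944761329324 shift [ 0.06 -5.22 -0.27] turn -59.96201994237841 q [0.58 0.44 1.46 0.   1.25 0.2 ] F [-3.95 -1.42  1.74] w 0.014897685048536842
[-0.41  0.71  0.02]
```

>>> step_arm(targets=[[[0, -0.7, 0], 8], [[0, -0.2, 0.2], 16], [[0, 0.3, 0.4], 24], [[0, 0.7, 0.5], 30], [[0, 0.7, 0.5], 30]])

```text
clock: 20.85
position: [0.501, 0.4145, 0.152]
ee_rot: [-0.464, -0.533, -0.465, 0.534]
contact_force: [-3.3, -1.8, 0.7]
width: 0.0149
```

```bash
python3 -c "
from go import *
togo(.495,.4126,.152,1.43); s=manip.get_state();print(s['moment'])
p=shot('scene','s14.png');cv2.imwrite('pics/s14z.png',cv2.resize(cv2.imread('pics/s14.png')[200:320,170:320],None,fx=5,fy=5,interpolation=cv2.INTER_CUBIC))"
```

```text
clock 20.85 pos [501.03 414.45 152.02] toolx [-0. -0. -1.] jaw deg -7.9447175876188805 shift [ 0.03 -5.71  2.67] turn -89.8776822913266 q [0.58 0.44 1.46 0.   1.25 0.72] F [-3.32 -1.76  0.65] w 0.014855848703645527
[-0.28  0.77  0.02]
```

View pics/s14z.png

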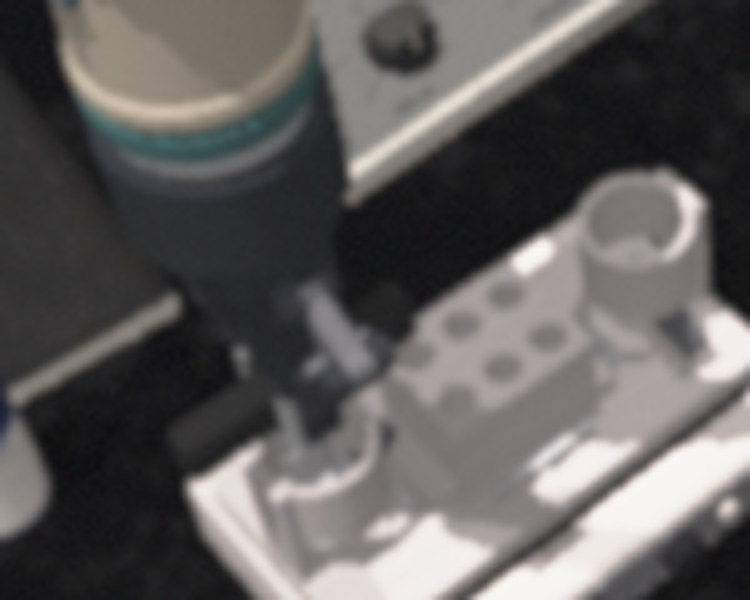

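>>> step_arm(targets=[[[0, -0.4, 0.5], 7], [[0, 0, 0.6], 13], [[0, 0.3, 0.7], 18], [[0, 0.3, 0.7], 18]])

```text
clock: 21.3
position: [0.5017, 0.4141, 0.1521]
ee_rot: [-0.375, -0.599, -0.375, 0.6]
contact_force: [-3.9, 0.2, -0.2]
width: 0.015
```

```bash
python3 -c "
from go import *
togo(.495,.4126,.152,1.43); s=manip.get_state();print(s['moment'], s['effort'])"
```

```text
clock 21.3 pos [501.66 414.15 152.05] toolx [-0.  0. -1.] jaw deg -25.92804652857042 shift [ 0.06 -5.31  4.3 ] turn 72.13898876772187 q [0.58 0.44 1.46 0.   1.25 1.03] F [-3.88  0.22 -0.21] w 0.014975016550687654
[-0.1   0.73  0.02] [ -1.33 -50.21 -25.38  -0.65  -1.27   0.4 ]
```

>>> step_arm(targets=[[[0, -0.3, 0], 4], [[0, -0.3, 0], 7], [[0, -0.3, 0], 7]])

```text
clock: 21.6
position: [0.5018, 0.4141, 0.1521]
ee_rot: [-0.338, -0.621, -0.338, 0.621]
contact_force: [-3.3, 0.3, -1.1]
width: 0.0143
```

```bash
python3 -c "
from go import *
togo(.495,.4126,.152,1.43); s=manip.get_state();print(s['moment'], s['effort'])
p=shot('scene','s15.png');cv2.imwrite('pics/s15z.png',cv2.resize(cv2.imread('pics/s15.png')[200:320,170:320],None,fx=5,fy=5,interpolation=cv2.INTER_CUBIC))"
```

```text
clock 21.6 pos [501.81 414.09 152.08] toolx [-0. -0. -1.] jaw deg -32.893806381573455 shift [ 0.08 -4.91  4.95] turn 65.17322891471883 q [0.58 0.44 1.46 0.   1.25 1.16] F [-3.32  0.33 -1.11] w 0.014344995431257513
[-0.15  0.56  0.07] [ -0.91 -50.54 -25.33  -0.39  -1.1    0.29]
```

View pics/s15z.png

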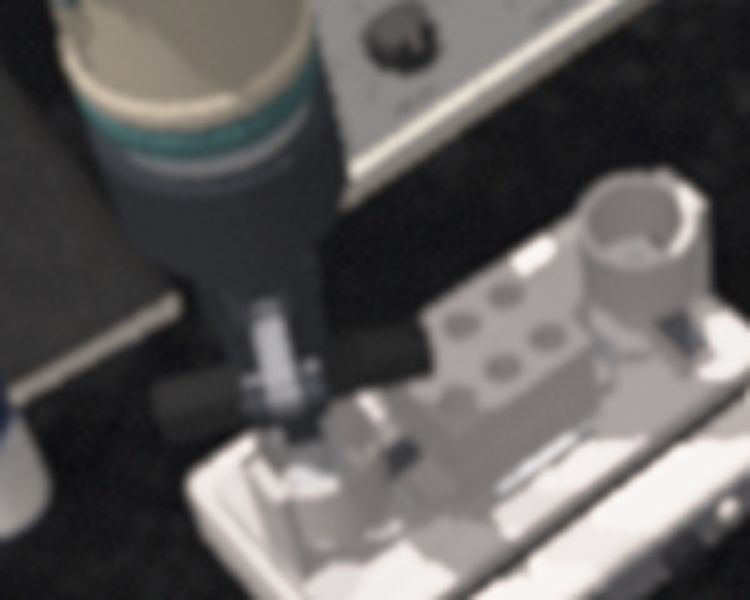

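>>> step_arm(targets=[[[0, -0.3, 0], 4], [[0, -0.5, 0], 7], [[0, -0.5, 0], 7]])

```text
clock: 21.95
position: [0.5018, 0.4141, 0.1521]
ee_rot: [0.299, 0.641, 0.299, -0.641]
contact_force: [-2.0, -1.5, -1.9]
width: 0.0148
```

```bash
python3 -c "
from go import *
togo(.495,.4126,.152,1.43); s=manip.get_state();print(s['moment'], s['effort'])
p=shot('scene','s16.png');cv2.imwrite('pics/s16z.png',cv2.resize(cv2.imread('pics/s16.png')[200:320,170:320],None,fx=5,fy=5,interpolation=cv2.INTER_CUBIC))"
```

```text
clock 21.95 pos [501.84 414.08 152.08] toolx [ 0. -0. -1.] jaw deg -39.938840643296906 shift [ 0.08 -4.3   5.53] turn 58.12819465299539 q [ 0.58  0.44  1.46 -0.    1.25  1.28] F [-2.02 -1.52 -1.87] w 0.014759677956861133
[-0.31  0.37  0.11] [ -0.18 -50.93 -25.28   0.06  -0.9    0.33]
```

View pics/s16z.png

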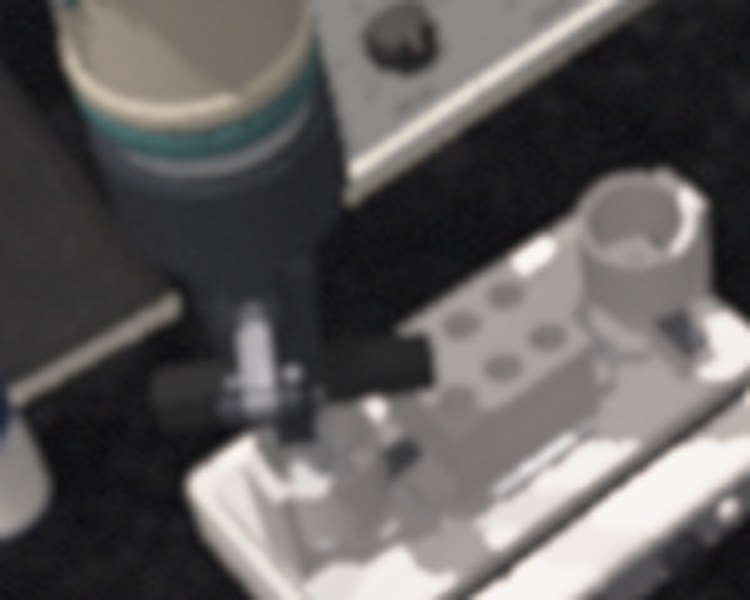

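```bash
python3 -c "
from fit import *
a,b=un([(162,405),(430,368)],(170,200)); A=ray(S,*a,.171);B=ray(S,*b,.171); print(A,B,np.degrees(np.arctan2(*(B-A)[1::-1])),np.linalg.norm(A-B))
a,b=un([(162,410),(430,352)],(170,200)); A=ray(S,*a,.171);B=ray(S,*b,.171); print(A,B,np.degrees(np.arctan2(*(B-A)[1::-1])),np.linalg.norm(A-B))
"
```

```text
[0.5319 0.4495 0.171 ] [0.4698 0.3767 0.171 ] -130.49546418985173 0.09576202511427695
[0.5303 0.4509 0.171 ] [0.4748 0.3717 0.171 ] -125.03695223881776 0.09671742478407692
```

>>> step_arm(targets=[[[0, 0, 0], -7], [[0, 0, 0], -12], [[0, 0, 0], -12], [[-4, 0, 0], -12], [[-12, 0, 0], -12], [[-25, 0, 0], -12], [[-45, 0, 0], -12], [[-62, 0, 0], -12], [[-66, 0, 0], -12], [[-66, 0, 0], -12]])

```text
clock: 23.0
position: [0.5026, 0.4149, 0.2202]
ee_rot: [0.364, 0.608, 0.364, -0.605]
contact_force: [0.2, -0.5, -1.2]
width: 0.0147
```

```bash
python3 -c "
from go import *
togo(.4765,.2576,.216,1.43); s=manip.get_state();print(s['moment'], s['effort'])
p=shot('scene','s17.png');cv2.imwrite('pics/s17z.png',cv2.resize(cv2.imread('pics/s17.png')[200:320,170:320],None,fx=5,fy=5,interpolation=cv2.INTER_CUBIC))"
```

```text
clock 23.0 pos [502.58 414.89 220.2 ] toolx [ 0.  0. -1.] jaw deg -28.12693470461705 shift [  3.76  51.14 151.03] turn 69.94010059167525 q [ 0.58  0.4   1.35 -0.    1.39  1.07] F [ 0.17 -0.53 -1.24] w 0.014748684977391423
[ 0.03 -0.01  0.02] [  0.   -50.52 -25.95  -0.     0.01   0.  ]
```

View pics/s17z.png

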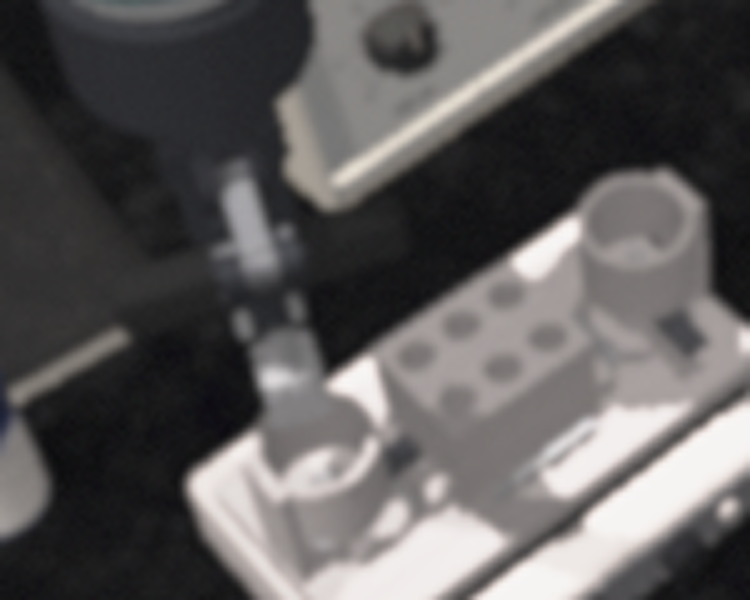

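```bash
python3 -c "
from fit import *
a,b=un([(115,298),(407,228)],(170,200)); A=ray(S,*a,.24);B=ray(S,*b,.24); print(A,B,np.degrees(np.arctan2(*(A-B)[1::-1])),np.linalg.norm(A-B))
p=shot('top','t17.png');cv2.imwrite('pics/t17z.png',cv2.resize(cv2.imread('pics/t17.png')[150:290,150:330],None,fx=4.2,fy=4.2,interpolation=cv2.INTER_CUBIC))"
```

```text
[0.5304 0.4528 0.24  ] [0.4767 0.3694 0.24  ] 57.19175202139818 0.09916065116776727
```

View pics/t17z.png

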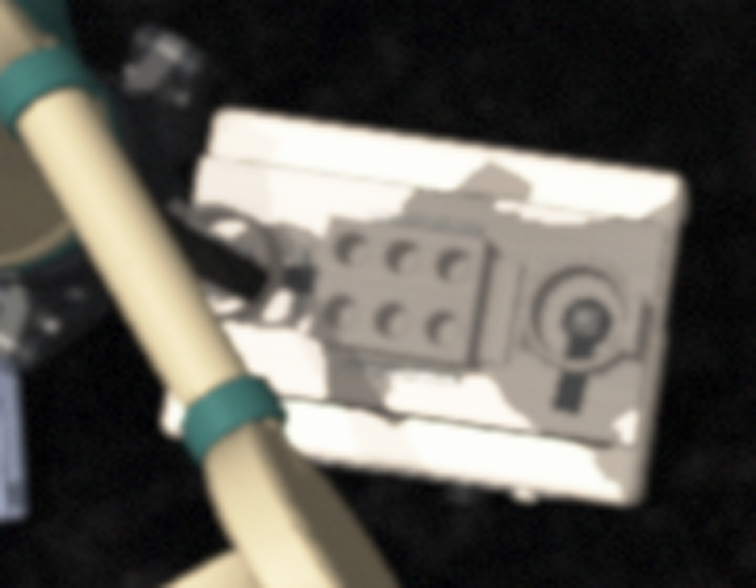

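>>> step_arm(targets=[[[0, 4, 12], -8], [[0, 8, 24], -16], [[0, 12, 36], -24.5], [[0, 16, 48], -33], [[0, 20, 60], -41.5], [[0, 24, 72], -50], [[0, 28, 84], -58.5], [[0, 32, 96], -67], [[0, 36, 108], -75.5], [[0, 40, 120], -84], [[0, 44, 132], -92.5], [[0, 48, 142], -101], [[2, 51, 151], -110], [[4, 51, 151], -110], [[4, 51, 151], -110], [[4, 51, 151], -110]])

```text
clock: 24.7
position: [0.4754, 0.2575, 0.2138]
ee_rot: [0.705, 0.051, 0.705, -0.051]
contact_force: [-0.3, -0.9, -1.2]
width: 0.0147
```

```bash
python3 -c "
from go import *
import pickle
togo(.4765,.2576,.152,1.43); s=manip.get_state();print(s['moment'])
x,y,z=s['position']
p=shot('scene','s18.png');pickle.dump(p,open('s18.pkl','wb'))
from ov import ov
ov('s18.pkl',(240,160),(150,120),None,'pics/s18z.png',())
ov('s18.pkl',(240,160),(150,120),(x+.0016+.002,y-.0009-.0003,z-.0615,1.427),'pics/s18o.png')
b=np.hstack([cv2.imread('pics/s18z.png')[100:500,100:450],cv2.imread('pics/s18o.png')[100:500,100:450]])
cv2.imwrite('pics/s18x.png',cv2.resize(cv2.convertScaleAbs(b,alpha=1.5,beta=-50),None,fx=1.14,fy=1.14))
p=shot('top','t18.png');cv2.imwrite('pics/t18z.png',cv2.resize(cv2.imread('pics/t18.png')[150:290,150:330],None,fx=4.2,fy=4.2,interpolation=cv2.INTER_CUBIC))"
```

```text
clock 24.7 pos [475.39 257.51 213.84] toolx [-0.  0. -1.] jaw deg 81.77852985295159 shift [61.84  0.25  1.12] turn -0.15443485075613103 q [ 0.37  0.24  1.61  0.    1.3  -1.06] F [-0.34 -0.9  -1.15] w 0.014701984373062709
[0.04 0.02 0.  ]
```

View pics/s18x.png

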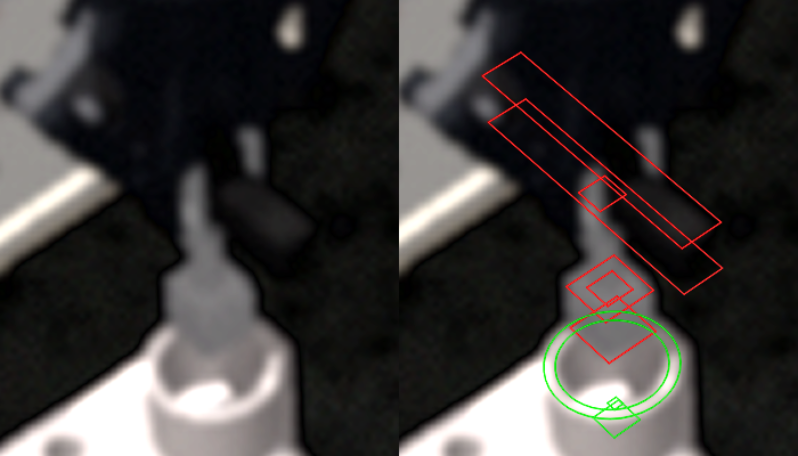

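View pics/t18z.png

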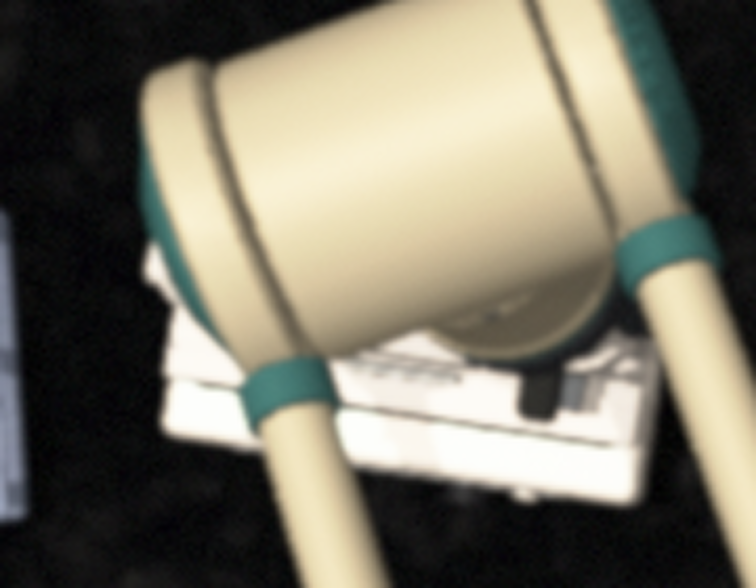

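>>> step_arm(targets=[[[12, 0.2, 1], 0], [[26, 0.2, 1], 0], [[36, 0.2, 1], 0], [[42, 0.2, 1], 0], [[45, 0.2, 1], 0], [[48, 0.2, 1], 0], [[48, 0.2, 1], 0]])

```text
clock: 25.5
position: [0.4765, 0.2572, 0.1661]
ee_rot: [0.705, 0.05, 0.705, -0.05]
contact_force: [0.4, 0.1, -0.4]
width: 0.0146
```

```bash
python3 -c "
from go import *
togo(.4765,.2576,.152,1.43); s=manip.get_state();print(s['moment'])"
```

```text
clock 25.5 pos [476.46 257.17 166.15] toolx [-0. -0. -1.] jaw deg 81.87824047342303 shift [14.15  0.43 -0.02] turn -0.05472423028468971 q [ 0.37  0.27  1.68 -0.    1.19 -1.06] F [ 0.44  0.07 -0.39] w 0.01464321673684341
[ 0.03  0.03 -0.01]
```

>>> step_arm(targets=[[[2, 0.2, 0], 0], [[4, 0.2, 0], 0], [[6, 0.2, 0], 0], [[8, 0.2, 0], 0], [[8, 0.2, 0], 0]])

```text
clock: 26.0
position: [0.4762, 0.2573, 0.1579]
ee_rot: [0.705, 0.05, 0.706, -0.05]
contact_force: [-0.2, -0.7, -1.0]
width: 0.0149
```

```bash
python3 -c "
from go import *
togo(.4765,.2576,.152,1.43); s=manip.get_state();print(s['moment'])"
```

```text
clock 26.0 pos [476.21 257.26 157.94] toolx [-0. -0. -1.] jaw deg 81.88031646198544 shift [5.94 0.38 0.24] turn -0.052648241722266995 q [ 0.37  0.28  1.69 -0.    1.17 -1.06] F [-0.16 -0.73 -1.03] w 0.014940579454287456
[ 0.01  0.03 -0.01]
```

>>> step_arm(targets=[[[2, 0, 0], 0], [[4, 0, 0], 0], [[6, 0, 0], 0], [[7, 0, 0], 0], [[7, 0, 0], 0]])

```text
clock: 26.5
position: [0.4765, 0.2574, 0.152]
ee_rot: [0.706, 0.05, 0.705, -0.05]
contact_force: [-0.4, -0.3, 4.1]
width: 0.0147
```

```bash
python3 -c "
from go import *
togo(.4765,.2576,.152,1.43); s=manip.get_state();print(s['moment'])"
```

```text
clock 26.5 pos [476.53 257.37 151.97] toolx [ 0.  0. -1.] jaw deg 81.88608538964237 shift [-0.03  0.22 -0.06] turn -0.0468793140653448 q [ 0.37  0.28  1.7  -0.    1.16 -1.06] F [-0.39 -0.31  4.09] w 0.014666545559667725
[-0.14  0.28 -0.  ]
```

>>> step_arm(targets=[[[-0.5, 0.3, 0], 8], [[-0.5, 0.5, 0.1], 16], [[-0.5, 0.8, 0.2], 24], [[-0.5, 1.0, 0.3], 32], [[-0.5, 1.3, 0.5], 40], [[-0.5, 1.5, 0.7], 48], [[-0.5, 1.7, 1.0], 56], [[-0.5, 1.7, 1.0], 60], [[-0.5, 1.7, 1.0], 60]])

```text
clock: 27.4
position: [0.4779, 0.2594, 0.152]
ee_rot: [0.586, 0.396, 0.586, -0.396]
contact_force: [-0.6, 2.4, 1.6]
width: 0.0144
```

```bash
python3 -c "
from go import *
togo(.4765,.2576,.152,1.43); s=manip.get_state();print(s['moment'])"
```

```text
clock 27.4 pos [477.9  259.36 152.01] toolx [ 0.  0. -1.] jaw deg 21.893502357538853 shift [ 0.01 -1.96  1.11] turn -60.03946234616887 q [ 0.37  0.29  1.7   0.    1.16 -0.01] F [-0.57  2.39  1.58] w 0.014428276222471111
[0.21 0.16 0.06]
```

>>> step_arm(targets=[[[0, 0.3, 0], 8], [[0, 0.5, 0.1], 16], [[0, 0.8, 0.2], 24], [[0, 1.0, 0.3], 32], [[0, 1.3, 0.5], 40], [[0, 1.5, 0.7], 48], [[0, 1.5, 0.7], 48]])

```text
clock: 28.1
position: [0.4796, 0.2594, 0.152]
ee_rot: [0.374, 0.6, 0.375, -0.599]
contact_force: [-0.9, 2.0, 2.2]
width: 0.0151
```

```bash
python3 -c "
from go import *
togo(.4765,.2576,.152,1.43); s=manip.get_state();print(s['moment'])
p=shot('scene','s19.png');cv2.imwrite('pics/s19z.png',cv2.resize(cv2.imread('pics/s19.png')[180:300,230:380],None,fx=5,fy=5,interpolation=cv2.INTER_CUBIC))"
```

```text
clock 28.1 pos [479.58 259.37 152.01] toolx [ 0.  0. -1.] jaw deg -26.03165171905408 shift [ 0.   -1.99  2.94] turn 72.03538357723819 q [0.37 0.29 1.7  0.   1.16 0.82] F [-0.88  2.02  2.21] w 0.015124523658417816
[ 0.34  0.08 -0.07]
```

View pics/s19z.png

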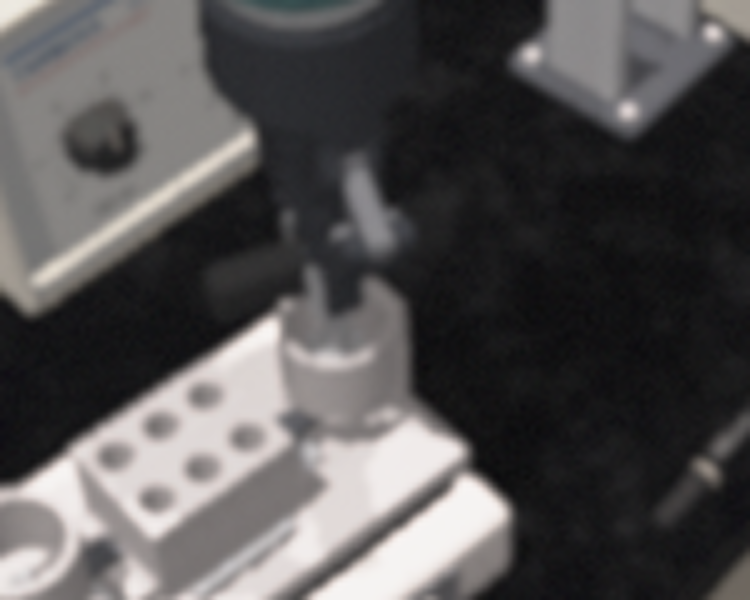

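>>> step_arm(targets=[[[0, 0.2, 0], 5], [[0, 0.3, 0], 10], [[0, 0.3, 0], 13], [[0, 0.3, 0], 13]])

```text
clock: 28.55
position: [0.48, 0.2591, 0.152]
ee_rot: [0.305, 0.638, 0.305, -0.638]
contact_force: [0.1, 1.7, 1.9]
width: 0.015
```

```bash
python3 -c "
from go import *
togo(.4765,.2576,.152,1.43); s=manip.get_state();print(s['moment'])
p=shot('scene','s20.png');cv2.imwrite('pics/s20z.png',cv2.resize(cv2.imread('pics/s20.png')[180:300,230:380],None,fx=5,fy=5,interpolation=cv2.INTER_CUBIC))"
```

```text
clock 28.55 pos [479.99 259.15 152.03] toolx [ 0.  0. -1.] jaw deg -38.92422942837375 shift [ 0.02 -1.74  3.39] turn 59.142805867918526 q [0.37 0.29 1.69 0.   1.16 1.05] F [0.05 1.66 1.86] w 0.014984266942482971
[0.51 0.02 0.16]
```

View pics/s20z.png

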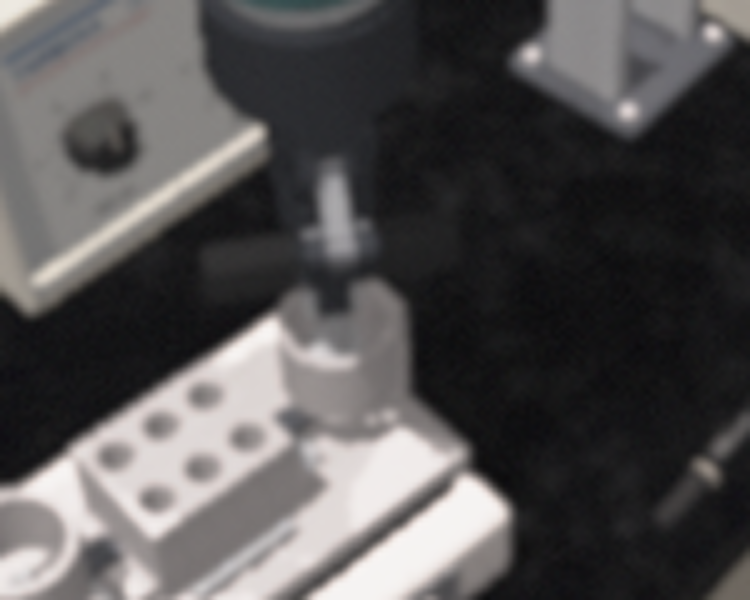

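>>> step_arm(targets=[[[0, 0, 0], 4], [[0, 0, 0], 7], [[0, 0, 0], 7]])

```text
clock: 28.9
position: [0.4801, 0.259, 0.152]
ee_rot: [0.265, 0.656, 0.265, -0.655]
contact_force: [0.8, 2.3, 2.2]
width: 0.0149
```

```bash
python3 -c "
from go import *
togo(.4765,.2576,.152,1.43); s=manip.get_state();print(s['moment'])
p=shot('scene','s21.png');cv2.imwrite('pics/s21z.png',cv2.resize(cv2.imread('pics/s21.png')[180:300,230:380],None,fx=5,fy=5,interpolation=cv2.INTER_CUBIC))
p=shot('top','t21.png');cv2.imwrite('pics/t21z.png',cv2.resize(cv2.imread('pics/t21.png')[150:290,150:330],None,fx=4.2,fy=4.2,interpolation=cv2.INTER_CUBIC))"
```

```text
clock 28.9 pos [480.09 258.98 152.02] toolx [ 0.  0. -1.] jaw deg -45.9773024486416 shift [ 0.02 -1.5   3.54] turn 52.08973284765067 q [0.37 0.29 1.69 0.   1.16 1.17] F [0.84 2.26 2.23] w 0.014894177835210678
[ 0.42 -0.08  0.07]
```

View pics/s21z.png

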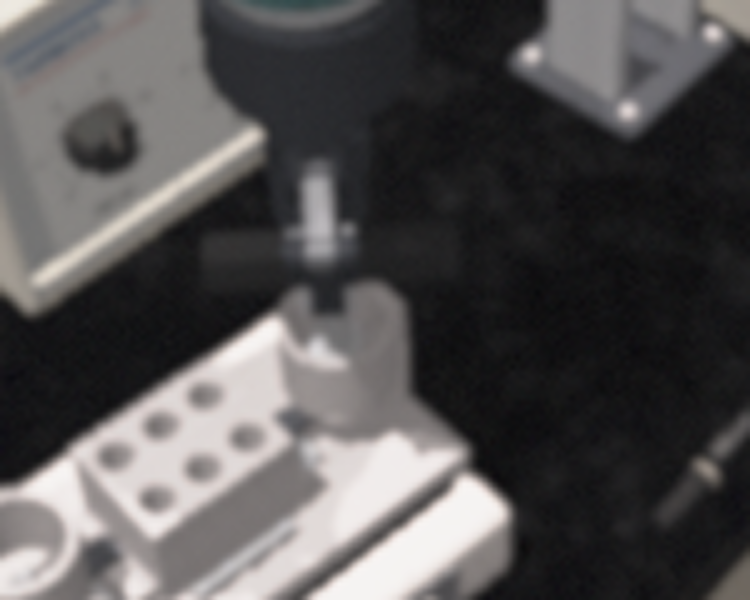

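View pics/t21z.png

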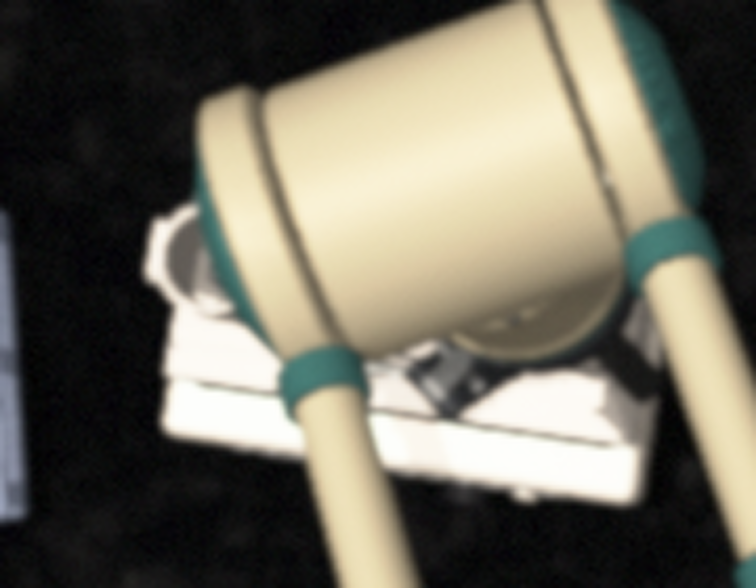

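>>> step_arm(targets=[[[0, 0, 0], -8], [[0, 0, 0], -12], [[-4, 0, 0], -12], [[-12, 0, 0], -12], [[-28, 0, 0], -12], [[-50, 0, 0], -12], [[-68, 0, 0], -12], [[-72, 0, 0], -12], [[-72, 0, 0], -12]])

```text
clock: 29.9
position: [0.4794, 0.2581, 0.2237]
ee_rot: [-0.332, -0.624, -0.331, 0.625]
contact_force: [0.0, -0.4, -2.0]
width: 0.0144
```

```bash
python3 -c "
from go import *
togo(.5576,-.0328,.2165,.08); s=manip.get_state();print(s['moment'])"
```

```text
clock 29.9 pos [479.39 258.14 223.73] toolx [-0. -0. -1.] jaw deg -34.12181148367435 shift [  7.52 227.95 196.98] turn -38.70547384472094 q [ 0.37  0.23  1.58 -0.    1.33  0.96] F [ 0.03 -0.36 -2.03] w 0.014436641233863566
[ 0.02  0.01 -0.02]
```

>>> step_arm(targets=[[[0, 20, 17], -4], [[0, 48, 41], -9], [[0, 78, 67], -14], [[0, 108, 93], -20], [[0, 138, 119], -26], [[0, 168, 145], -32], [[0, 195, 168], -38.5], [[5, 215, 186], -38.5], [[7, 228, 197], -38.5], [[7, 228, 197], -38.5], [[7, 228, 197], -38.5], [[7, 228, 197], -38.5]])

```text
clock: 31.1
position: [0.5573, -0.031, 0.2166]
ee_rot: [0.519, 0.48, 0.519, -0.48]
contact_force: [0.5, 0.6, -0.8]
width: 0.0151
```

```bash
python3 -c "
from go import *
import pickle
togo(.5576,-.0328,.2165,.08); s=manip.get_state();print(s['moment'])
p=shot('scene','s22.png');pickle.dump(p,open('s22.pkl','wb'));cv2.imwrite('pics/s22z.png',cv2.resize(cv2.imread('pics/s22.png')[85:205,300:450],None,fx=5,fy=5,interpolation=cv2.INTER_CUBIC))
p=shot('top','t22.png');pickle.dump(p,open('t22.pkl','wb'));cv2.imwrite('pics/t22z.png',cv2.resize(cv2.imread('pics/t22.png')[165:285,175:325],None,fx=5,fy=5,interpolation=cv2.INTER_CUBIC))"
```

```text
clock 31.1 pos [557.34 -30.96 216.61] toolx [-0.  0. -1.] jaw deg 4.446957578478214 shift [0.11 0.11 1.86] turn -0.13670478256836682 q [-0.18  0.26  1.56  0.    1.32 -0.26] F [ 0.54  0.61 -0.78] w 0.015055510774196717
[ 0.05 -0.03  0.02]
```

View pics/s22z.png

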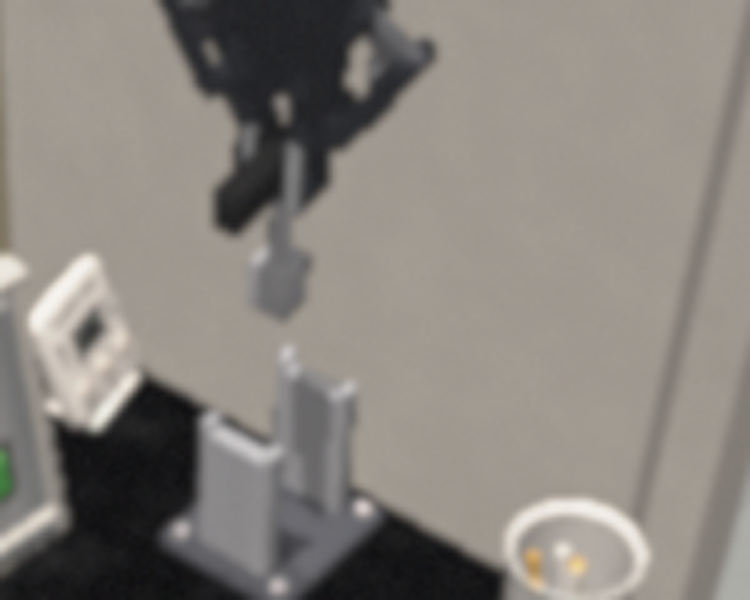

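View pics/t22z.png

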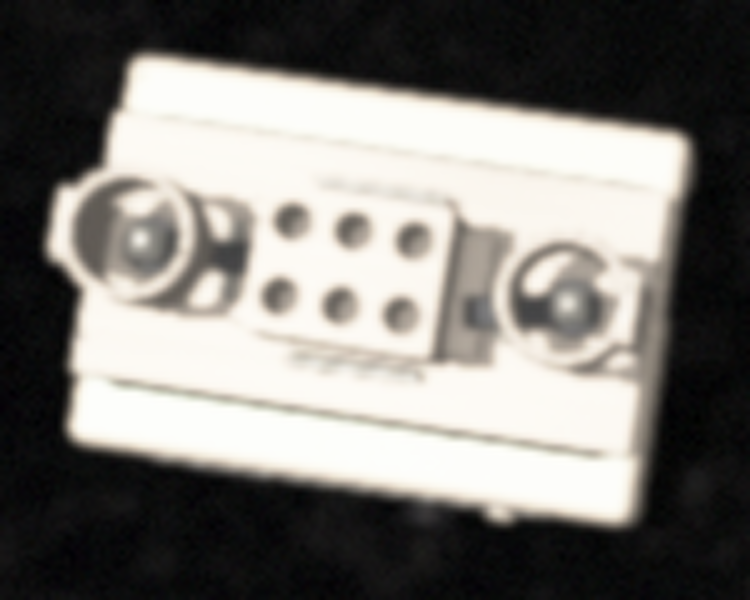

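```bash
python3 - <<'E'
from ov import *
p=pickle.load(open('t22.pkl','rb'))
x0,y0=175,165
im=cv2.resize(cv2.cvtColor(p['image'],cv2.COLOR_RGB2BGR)[y0:y0+120,x0:x0+150],None,fx=5,fy=5,interpolation=cv2.INTER_CUBIC)
Q=(.488,.3338,.07,-.141)
for a,c in ((90,(0,0,255)),(80,(0,200,0))):
    for y,s in ((.078,1),(-.078,-1)):
        t=np.radians(a); u=s*np.array([np.cos(t),-np.sin(t)]); n=np.array([-u[1],u[0]])
        m=np.array([[*(w*.006*n+l*u+[0,y]),.0185] for l,w in ((0,1),(.04,1),(.04,-1),(0,-1))])
        cv2.polylines(im,[np.round(((proj(p,place(m,Q))-[x0,y0]+.5)*5-.5)*8).astype(int)],True,c,1,cv2.LINE_AA,3)
cv2.imwrite('pics/t22o.png',im)
E
```

```text
(no output)
```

View pics/t22o.png

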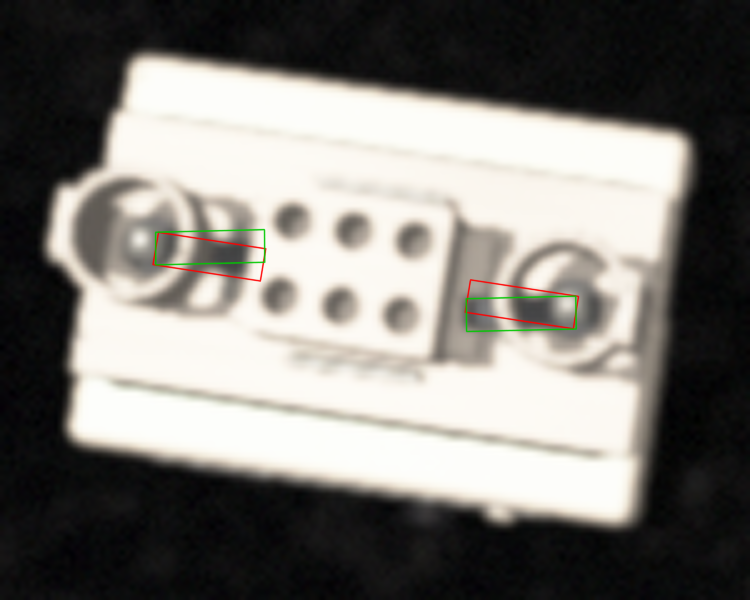

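```bash
python3 - <<'E'
from ov import *
p=pickle.load(open('t22.pkl','rb'))
g=cv2.cvtColor(p['image'],cv2.COLOR_RGB2BGR)
def crop(x0,y0,w,h,f):
    return cv2.resize(g[y0:y0+h,x0:x0+w],None,fx=f,fy=f,interpolation=cv2.INTER_CUBIC)
a=crop(195,195,40,36,10);b=crop(262,207,40,36,10)
a2=a.copy();b2=b.copy()
Q=(.488,.3338,.07,-.141)
for ang,c in ((90,(0,0,255)),(80,(0,200,0))):
    for y,s,im,o in ((.078,1,a2,(195,195)),(-.078,-1,b2,(262,207))):
        t=np.radians(ang); u=s*np.array([np.cos(t),-np.sin(t)])
        m=np.array([[*(l*u+[0,y]),.0185] for l in (0,.02,.04)])
        cv2.polylines(im,[np.round(((proj(p,place(m,Q))-o+.5)*10-.5)*8).astype(int)],False,c,1,cv2.LINE_AA,3)
o=np.vstack([np.hstack([a,a2]),np.hstack([b,b2])]); cv2.imwrite('pics/t22p.png',cv2.resize(o,None,fx=.83,fy=.83))
print([ [round(v,1) for v in proj(p,place(np.array([[0,y,.0185]]),Q))[0]] for y in (.078,-.078)])
E
```

```text
[[np.float64(205.6), np.float64(214.2)], [np.float64(289.7), np.float64(227.0)]]
```

View pics/t22p.png

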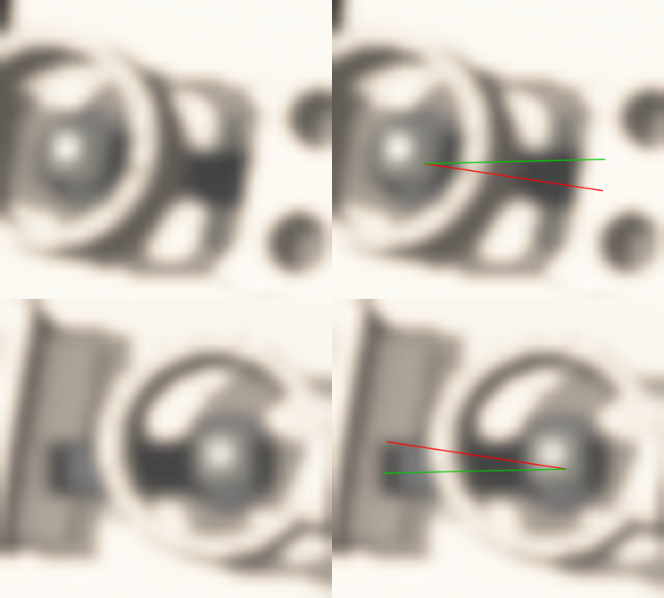

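```bash
python3 -c "
from fit import *
def yaw(a,b,o,z):
    a,b=un([a,b],o); A=ray(S,*a,z);B=ray(S,*b,z); print(A,B,np.degrees(np.arctan2(*(A-B)[1::-1]))%180,np.linalg.norm(A-B))
# top-face centerline
yaw((203,248),(460,238),(230,180),.182)
yaw((203,262),(460,255),(230,180),.171)
yaw((205,250),(455,215),(230,180),.182)
"
python3 - <<'E'
import cv2,numpy as np
o=[]
for n in ('s19','s20','s21'):
    o.append(cv2.convertScaleAbs(cv2.imread(f'pics/{n}z.png')[150:330,180:500],alpha=3,beta=-60))
cv2.imwrite('pics/cmp.png',np.vstack(o))
E
```

```text
[0.5146 0.2913 0.182 ] [0.4423 0.2247 0.182 ] 42.657380592888344 0.09834631832685146
[0.5169 0.2904 0.171 ] [0.4428 0.2242 0.171 ] 41.78141873391506 0.09937298239075763
[0.5133 0.2915 0.182 ] [0.4513 0.217  0.182 ] 50.21950693314479 0.09697254750537307
```

View pics/cmp.png

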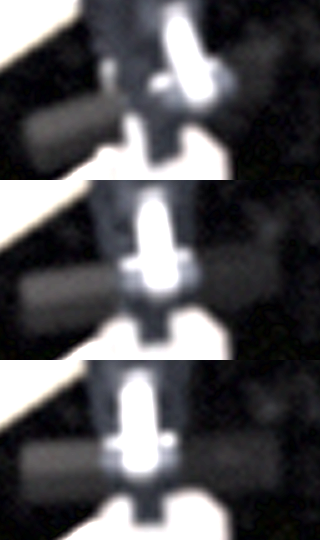

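```bash
python3 - <<'E'
import cv2,numpy as np
o=[]
for n in ('s19','s20','s21','s22'):
    im=cv2.imread(f'pics/{n}.png')
    a=cv2.resize(im[252:282,272:322],None,fx=8,fy=8,interpolation=cv2.INTER_CUBIC); cv2.putText(a,n,(5,20),0,.6,(0,0,255),2); o.append(a)
r1=np.hstack(o[:2]);r2=np.hstack(o[2:])
o=[]
for n in ('s15','s16','s17','s22'):
    im=cv2.imread(f'pics/{n}.png')
    a=cv2.resize(im[275:305,225:275],None,fx=8,fy=8,interpolation=cv2.INTER_CUBIC); cv2.putText(a,n,(5,20),0,.6,(0,0,255),2); o.append(a)
cv2.imwrite('pics/tg.png',cv2.resize(np.vstack([r1,r2,np.hstack(o[:2]),np.hstack(o[2:])]),None,fx=.62,fy=.62))
E
```

```text
(no output)
```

View pics/tg.png

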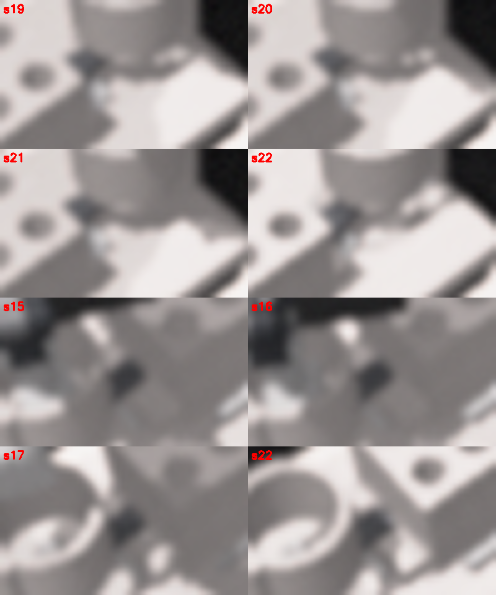

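>>> step_arm(targets=[[[0, -6, -30], 0], [[0, -14, -75], 1], [[0, -23, -120], 2], [[0, -32, -165], 3], [[0, -40, -210], 4], [[0, -48, -255], 4.5], [[0, -54, -285], 4.5], [[0, -56, -296], 4.5], [[0, -56, -296], 4.5], [[0, -56, -296], 4.5], [[0, -56, -296], 4.5]])

```text
clock: 32.3
position: [0.4798, 0.2574, 0.2168]
ee_rot: [-0.499, -0.501, -0.499, 0.501]
contact_force: [-0.1, 0.4, -1.7]
width: 0.0149
```

```bash
python3 -c "
from go import *
import pickle
togo(.4783,.2598,.152,0); s=manip.get_state();print(s['moment'])
p=shot('scene','s23.png');pickle.dump(p,open('s23.pkl','wb'))
x,y,z=s['position']
from ov import ov
ov('s23.pkl',(240,160),(150,120),None,'pics/s18z.png',())
ov('s23.pkl',(240,160),(150,120),(x+.0016,y-.0009-.003,z-.0615,0.),'pics/s18o.png')
b=np.hstack([cv2.imread('pics/s18z.png')[100:500,100:450],cv2.imread('pics/s18o.png')[100:500,100:450]])
cv2.imwrite('pics/s23x.png',cv2.resize(cv2.convertScaleAbs(b,alpha=1.5,beta=-40),None,fx=1.14,fy=1.14))
"
```

```text
clock 32.3 pos [479.8  257.36 216.79] toolx [ 0. -0. -1.] jaw deg -0.18563942493832744 shift [64.79 -1.52 -2.49] turn -0.18563942493832236 q [ 0.37  0.24  1.59 -0.    1.31  0.37] F [-0.07  0.43 -1.71] w 0.014945082349371964
[-0.02 -0.04  0.04]
```

View pics/s23x.png

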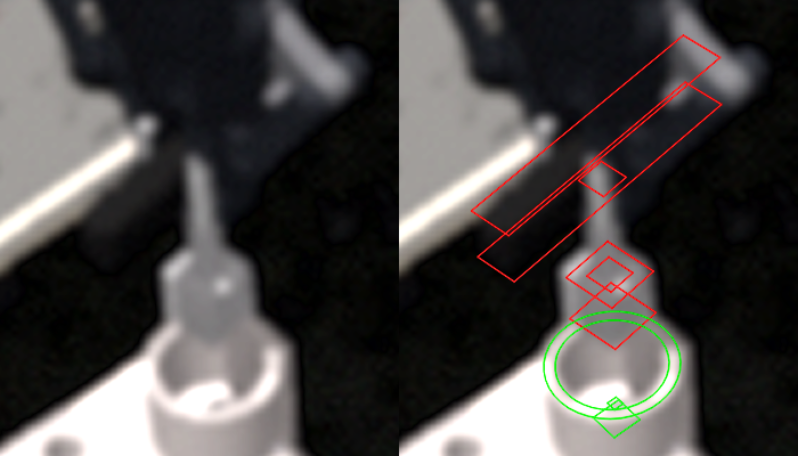

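>>> step_arm(targets=[[[12, -1.5, -2.4], 0], [[26, -1.5, -2.4], 0], [[38, -1.5, -2.4], 0], [[45, -1.5, -2.4], 0], [[50, -1.5, -2.4], 0], [[54, -1.5, -2.4], 0], [[54, -1.5, -2.4], 0]])

```text
clock: 33.05
position: [0.4778, 0.2609, 0.1623]
ee_rot: [-0.499, -0.5, -0.5, 0.501]
contact_force: [0.7, 0.2, -0.5]
width: 0.0149
```

```bash
python3 -c "
from go import *
togo(.4783,.2598,.152,0); s=manip.get_state();print(s['moment'])"
```

```text
clock 33.05 pos [477.82 260.89 162.35] toolx [-0. -0. -1.] jaw deg -0.12193885606648792 shift [10.35  0.49  1.08] turn -0.12193885606649202 q [ 0.37  0.28  1.68 -0.    1.18  0.37] F [ 0.67  0.17 -0.47] w 0.014884791230040065
[0.03 0.06 0.03]
```

>>> step_arm(targets=[[[2.5, 0.2, 0.5], 0], [[5, 0.3, 0.5], 0], [[7.5, 0.3, 0.5], 0], [[10, 0.3, 0.5], 0], [[10, 0.3, 0.5], 0]])

```text
clock: 33.55
position: [0.478, 0.2604, 0.1524]
ee_rot: [-0.499, -0.5, -0.5, 0.501]
contact_force: [0.2, -0.2, -0.8]
width: 0.0146
```

```bash
python3 -c "
from go import *
togo(.4783,.2598,.152,0); s=manip.get_state();print(s['moment'])
shot('scene','s24.png')"
```

```text
clock 33.55 pos [477.96 260.37 152.4 ] toolx [-0. -0. -1.] jaw deg -0.1142389713633079 shift [0.4  0.34 0.57] turn -0.11423897136330244 q [ 0.37  0.29  1.7  -0.    1.16  0.37] F [ 0.21 -0.16 -0.77] w 0.014589598928655988
[-0.02  0.05 -0.06]
```

>>> step_arm(targets=[[[0, 0.4, 0], 7], [[0, 0.8, 0.1], 14], [[0, 1.1, 0.2], 20], [[0, 1.3, 0.3], 24], [[0, 1.3, 0.3], 24]])

```text
clock: 34.1
position: [0.4796, 0.2598, 0.1528]
ee_rot: [-0.385, -0.593, -0.384, 0.593]
contact_force: [-0.1, -0.3, -1.1]
width: 0.0149
```

```bash
python3 -c "
from go import *
togo(.4783,.2598,.152,0); s=manip.get_state();print(s['moment'])
shot('scene','s25.png')"
```

```text
clock 34.1 pos [479.59 259.83 152.85] toolx [ 0. -0. -1.] jaw deg -24.092472057181432 shift [ 0.85 -1.16  0.56] turn -24.092472057181432 q [ 0.37  0.29  1.69 -0.    1.16  0.79] F [-0.1  -0.35 -1.09] w 0.01486095441202972
[-0.22 -0.04  0.02]
```

>>> step_arm(targets=[[[0, 0.2, 0], 4], [[0, 0.3, 0], 8], [[0, 0.3, 0], 8]])

```text
clock: 34.45
position: [0.4798, 0.2597, 0.1528]
ee_rot: [-0.343, -0.618, -0.342, 0.619]
contact_force: [0.5, -1.0, -1.0]
width: 0.015
```

```bash
python3 - <<'E'
from go import *
togo(.4783,.2598,.152,0); s=manip.get_state();print(s['moment'])
shot('scene','s26.png')
o=[]
for n in ('s21','s22','s24','s25','s26'):
    im=cv2.imread(f'pics/{n}.png')
    a=cv2.resize(im[252:282,272:322],None,fx=7,fy=7,interpolation=cv2.INTER_CUBIC); cv2.putText(a,n,(5,20),0,.6,(0,0,255),2); o.append(a)
o.append(o[0]*0)
cv2.imwrite('pics/tg2.png',np.vstack([np.hstack(o[:2]),np.hstack(o[2:4]),np.hstack(o[4:])])[:600,:800])
E
```

```text
clock 34.45 pos [479.84 259.74 152.82] toolx [ 0. -0. -1.] jaw deg -32.02819807542103 shift [ 0.82 -1.34  0.77] turn -32.02819807542102 q [ 0.37  0.29  1.69 -0.    1.16  0.93] F [ 0.49 -0.99 -0.97] w 0.014961510730079172
[-0.3  -0.03  0.02]
```

View pics/tg2.png

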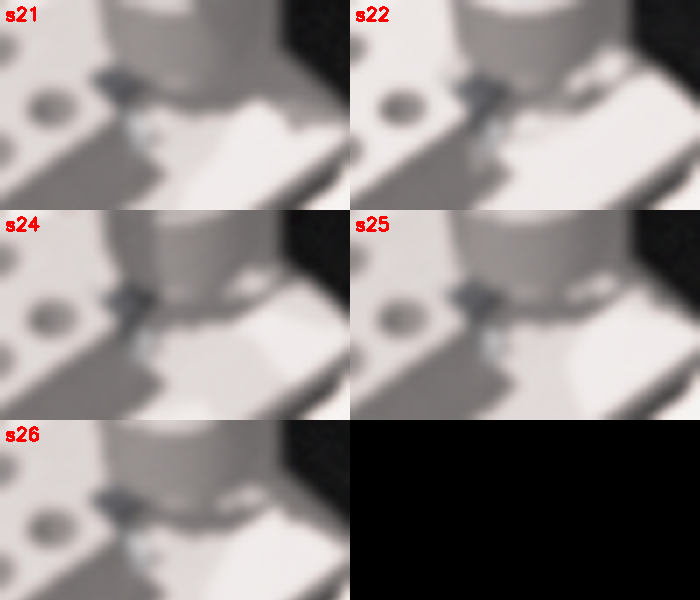

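>>> step_arm(targets=[[[0, 0.1, 0], 4], [[0, 0.2, 0], 7], [[0, 0.2, 0], 7]])

```text
clock: 34.8
position: [0.4801, 0.2597, 0.1528]
ee_rot: [0.305, 0.638, 0.304, -0.638]
contact_force: [-0.0, -2.7, -1.4]
width: 0.015
```

```bash
python3 - <<'E'
from go import *
togo(.4783,.2598,.152,0); s=manip.get_state();print(s['moment'])
shot('scene','s27.png')
E
```

```text
clock 34.8 pos [480.06 259.66 152.85] toolx [ 0. -0. -1.] jaw deg -38.993943400023326 shift [ 0.85 -1.46  1.  ] turn -38.99394340002333 q [ 0.37  0.29  1.69 -0.    1.16  1.05] F [-0.02 -2.73 -1.41] w 0.014972311299852707
[-0.4  -0.04  0.14]
```

>>> step_arm(targets=[[[0, 0, 0], -4], [[0, 0, 0], -8], [[0, 0, 0], -8]])

```text
clock: 35.15
position: [0.4798, 0.2598, 0.1528]
ee_rot: [-0.348, -0.615, -0.348, 0.616]
contact_force: [0.2, -2.9, -0.9]
width: 0.0144
```

```bash
cat > tg.py <<'E'
from go import *
def tg(ns,out):
    o=[]
    for n in ns:
        im=cv2.imread(f'pics/{n}.png')
        a=cv2.resize(im[252:282,272:322],None,fx=7,fy=7,interpolation=cv2.INTER_CUBIC); cv2.putText(a,n,(5,20),0,.6,(0,0,255),2); o.append(a)
    while len(o)%2: o.append(o[0]*0)
    cv2.imwrite(out,np.vstack([np.hstack(o[i:i+2]) for i in range(0,len(o),2)])[:600,:800])
E
python3 - <<'E'
from tg import *
togo(.4783,.2598,.152,0); s=manip.get_state();print(s['moment'])
shot('scene','s28.png'); tg(['s21','s26','s27','s28'],'pics/tg3.png')
E
```

```text
clock 35.15 pos [479.85 259.8  152.76] toolx [-0. -0. -1.] jaw deg -31.029448910160163 shift [ 0.76 -1.33  0.79] turn -31.029448910160156 q [ 0.37  0.29  1.69 -0.    1.16  0.91] F [ 0.18 -2.94 -0.91] w 0.014395665142272486
[-0.38  0.03  0.05]
```

View pics/tg3.png

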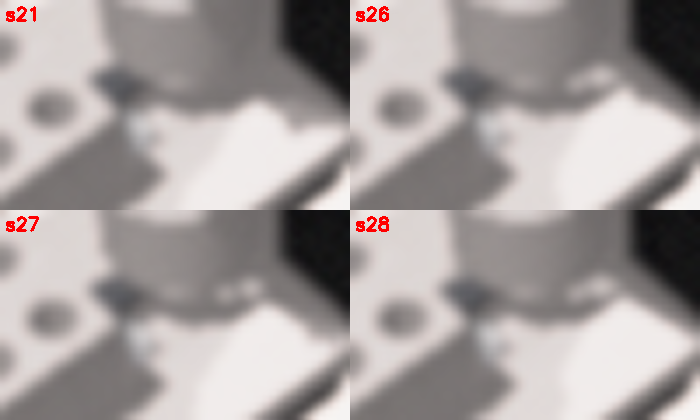

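>>> step_arm(targets=[[[0, 0.3, 0.5], -3], [[0, 0.6, 1], -6], [[0, 0.6, 1], -6]])

```text
clock: 35.5
position: [0.4798, 0.2594, 0.1527]
ee_rot: [0.379, 0.597, 0.38, -0.597]
contact_force: [-0.6, 2.0, -1.4]
width: 0.0148
```

```bash
python3 - <<'E'
from tg import *
togo(.4783,.2598,.152,0); s=manip.get_state();print(s['moment'])
shot('scene','s29.png'); tg(['s27','s28','s29'],'pics/tg4.png')
E
```

```text
clock 35.5 pos [479.75 259.37 152.71] toolx [-0.  0. -1.] jaw deg -25.16948070955789 shift [ 0.71 -1.5   0.23] turn -25.1694807095579 q [0.37 0.29 1.69 0.   1.16 0.81] F [-0.58  2.02 -1.42] w 0.014824334529177651
[ 0.13  0.07 -0.01]
```

View pics/tg4.png

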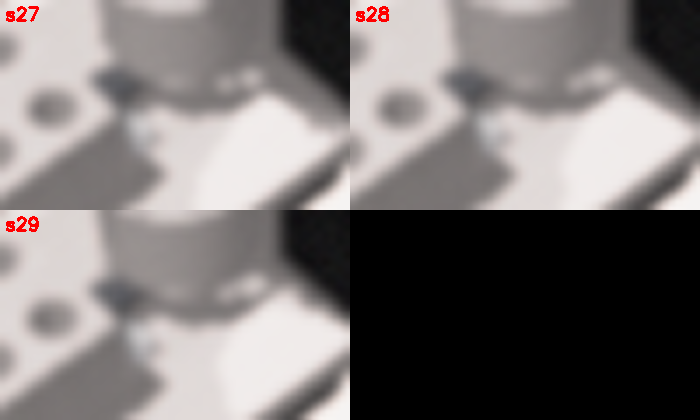

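>>> step_arm(targets=[[[0, -0.2, -0.4], -5], [[0, -0.5, -0.4], -10], [[0, -0.7, -0.4], -14], [[0, -0.7, -0.4], -14]])

```text
clock: 35.95
position: [0.4796, 0.2597, 0.1528]
ee_rot: [0.449, 0.547, 0.449, -0.546]
contact_force: [0.4, 0.8, -1.4]
width: 0.0148
```

```bash
python3 - <<'E'
from tg import *
togo(.4783,.2598,.152,0); s=manip.get_state();print(s['moment'])
shot('scene','s30.png'); tg(['s27','s29','s30'],'pics/tg5.png')
E
```

```text
clock 35.95 pos [479.61 259.65 152.79] toolx [ 0.  0. -1.] jaw deg -11.187431922494179 shift [ 0.79 -1.32  0.11] turn -11.187431922494172 q [0.37 0.29 1.69 0.   1.16 0.56] F [ 0.35  0.84 -1.37] w 0.014823801487716361
[0.05 0.   0.  ]
```

View pics/tg5.png

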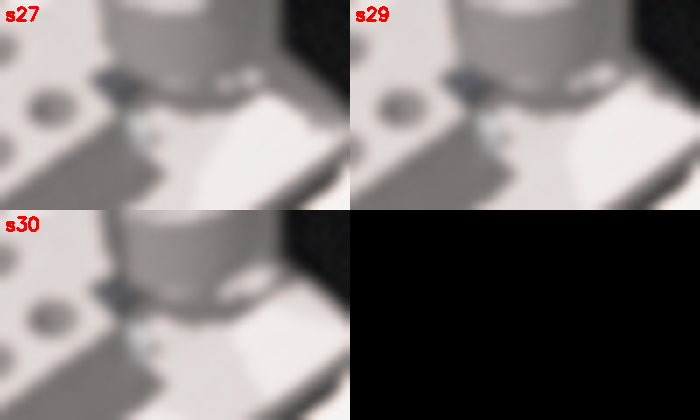

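Tongue stays at the stop; forces are near zero. Lift straight up.

>>> step_arm(targets=[[[-5, 0, 0], 0], [[-12, 0, 0], 0], [[-20, 0, 0], 0], [[-35, 0, 0], 0], [[-55, 0, 0], 0], [[-68, 0, 0], 0], [[-70, 0, 0], 0]])

```text
clock: 36.7
position: [0.4808, 0.2599, 0.2254]
ee_rot: [0.45, 0.548, 0.449, -0.544]
contact_force: [1.2, 1.4, -1.4]
width: 0.0151
```

```bash
python3 - <<'E'
from tg import *
togo(.5576,-.0328,.2165,.08)
shot('scene','s31.png'); tg(['s27','s29','s30','s31'],'pics/tg6.png')
E
```

```text
clock 36.7 pos [480.8  259.92 225.41] toolx [ 0.  0. -1.] jaw deg -11.140024832002624 shift [  8.76 131.86 272.39] turn -15.723687193049212 q [ 0.37  0.23  1.58 -0.    1.32  0.56] F [ 1.18  1.41 -1.43] w 0.015114043283149988
```

View pics/tg6.png

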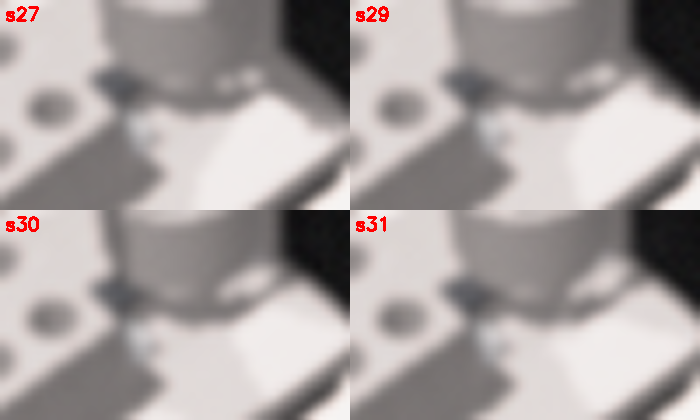

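>>> step_arm(targets=[[[0, 12, 25], -2], [[0, 30, 62], -4], [[0, 50, 104], -6], [[0, 70, 146], -8], [[0, 90, 188], -10], [[0, 110, 228], -13], [[4, 125, 259], -15.5], [[8, 132, 272], -15.7], [[8, 132, 272], -15.7], [[8, 132, 272], -15.7], [[8, 132, 272], -15.7]])

```text
clock: 37.85
position: [0.556, -0.0313, 0.2148]
ee_rot: [0.52, 0.479, 0.52, -0.479]
contact_force: [-0.1, 0.9, -0.2]
width: 0.0151
```

```bash
python3 - <<'E'
from go import *
from ov import *
togo(.5576,-.0328,.2165,.08)
p=shot('scene','s32.png');pickle.dump(p,open('s32.pkl','wb'));cv2.imwrite('pics/s32z.png',cv2.resize(cv2.imread('pics/s32.png')[85:205,300:450],None,fx=5,fy=5,interpolation=cv2.INTER_CUBIC))
p=shot('top','t32.png');pickle.dump(p,open('t32.pkl','wb'))
g=cv2.imread('pics/t32.png')
def crop(x0,y0,w,h,f):
    return cv2.resize(g[y0:y0+h,x0:x0+w],None,fx=f,fy=f,interpolation=cv2.INTER_CUBIC)
a=crop(195,195,40,36,10);b=crop(262,207,40,36,10)
a2=a.copy();b2=b.copy()
Q=(.488,.3338,.07,-.141)
for ang,c in ((90,(0,0,255)),(80,(0,200,0))):
    for y,s,im,o in ((.078,1,a2,(195,195)),(-.078,-1,b2,(262,207))):
        t=np.radians(ang); u=s*np.array([np.cos(t),-np.sin(t)])
        m=np.array([[*(l*u+[0,y]),.0185] for l in (0,.02,.04)])
        cv2.polylines(im,[np.round(((proj(p,place(m,Q))-o+.5)*10-.5)*8).astype(int)],False,c,1,cv2.LINE_AA,3)
o=np.vstack([np.hstack([a,a2]),np.hstack([b,b2])]); cv2.imwrite('pics/t32p.png',cv2.resize(o,None,fx=.83,fy=.83))
E
```

```text
clock 37.85 pos [556.0475 -31.251  214.7735] toolx [-0.0006  0.0009 -1.    ] jaw deg 4.6519731818381755 shift [-1.7288  1.4209  1.6681] turn 0.06831082079159208 q [-0.1816  0.2589  1.5709  0.0009  1.3125 -0.263 ] F [-0.0885  0.8637 -0.1888] w 0.015136823656398473
```

View pics/t32p.png

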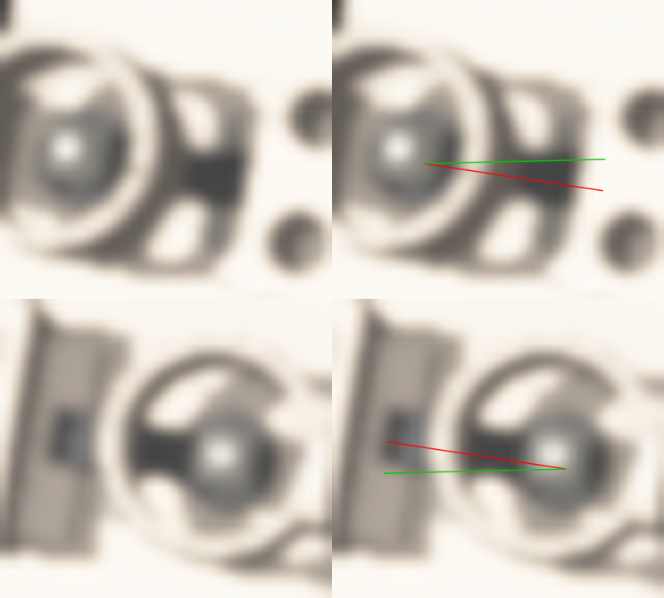

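View pics/s32z.png

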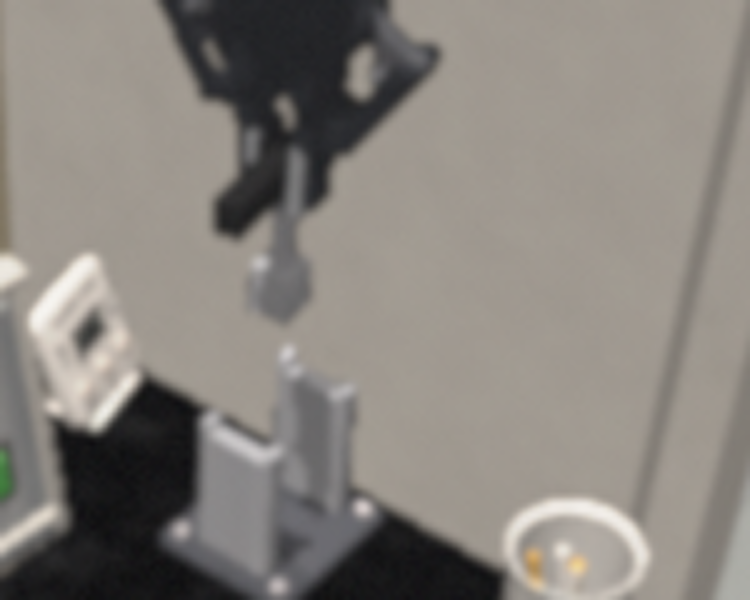

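>>> step_arm(targets=[[[20, 1.4, 1.7], 0], [[50, 1.4, 1.7], 0], [[80, 1.4, 1.7], 0], [[105, 1.4, 1.7], 0], [[120, 1.4, 1.7], 0], [[126, 1.4, 1.7], 0], [[126, 1.4, 1.7], 0]])

```text
clock: 38.65
position: [0.5577, -0.0337, 0.0884]
ee_rot: [0.519, 0.479, 0.52, -0.48]
contact_force: [1.0, -1.0, -1.1]
width: 0.0147
```

```bash
python3 - <<'E'
from go import *
togo(.5576,-.0328,.0765,.08)
p=shot('scene','s33.png');cv2.imwrite('pics/s33z.png',cv2.resize(cv2.imread('pics/s33.png')[110:230,300:450],None,fx=5,fy=5,interpolation=cv2.INTER_CUBIC))
E
```

```text
clock 38.65 pos [557.71 -33.7   88.41] toolx [-0.  0. -1.] jaw deg 4.6400866259871645 shift [11.91 -0.02 -0.9 ] turn 0.05642426494057777 q [-0.18  0.37  1.75  0.    1.02 -0.27] F [ 0.98 -1.03 -1.13] w 0.014703992044210731
```

View pics/s33z.png

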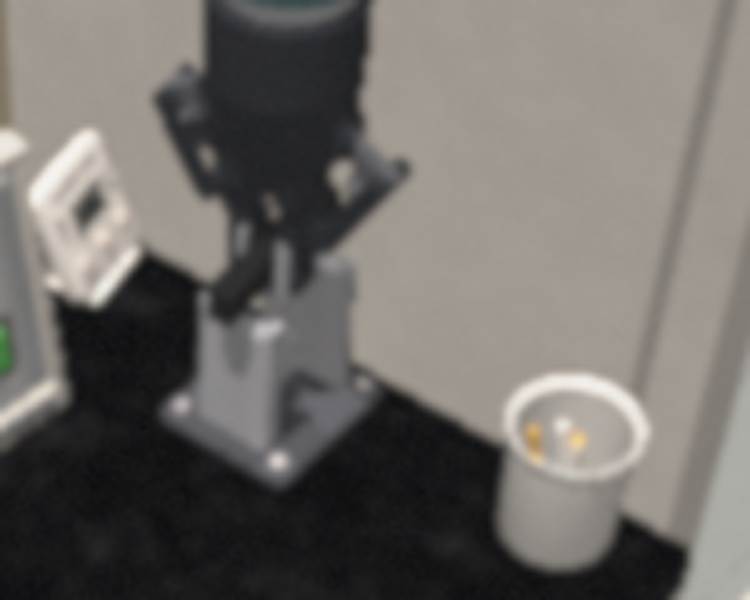

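>>> step_arm(targets=[[[3, 0, -0.5], 0], [[6, 0, -0.5], 0], [[8, 0, -0.5], 0], [[9.5, 0, -0.5], 0], [[10.5, 0, -0.5], 0], [[10.5, 0, -0.5], 0]])

```text
clock: 39.3
position: [0.558, -0.0341, 0.0781]
ee_rot: [0.52, 0.48, 0.52, -0.48]
contact_force: [0.1, -0.0, -0.8]
width: 0.0149
```

```bash
python3 - <<'E'
from go import *
togo(.5576,-.0328,.0765,.08)
p=shot('scene','s34.png');cv2.imwrite('pics/s34z.png',cv2.resize(cv2.imread('pics/s34.png')[110:230,300:450],None,fx=5,fy=5,interpolation=cv2.INTER_CUBIC))
E
```

```text
clock 39.3 pos [557.97 -34.08  78.14] toolx [-0. -0. -1.] jaw deg 4.574885718760775 shift [ 1.64 -0.27 -1.3 ] turn -0.00877664228581194 q [-0.19  0.38  1.76 -0.    1.   -0.27] F [ 0.12 -0.04 -0.79] w 0.014896416851009097
```

View pics/s34z.png

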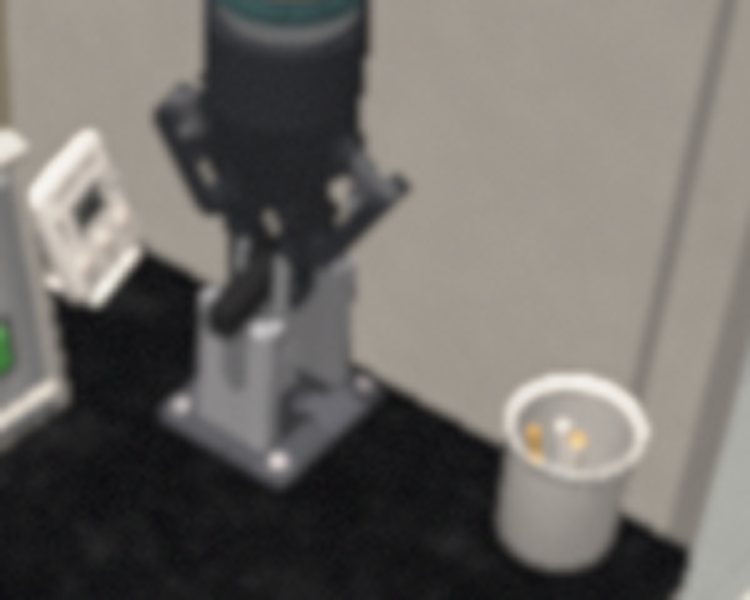

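>>> step_arm(targets=[[[0.7, 0, 0], 0], [[1.4, 0, 0], 0], [[2, 0, 0], 0], [[2, 0, 0], 0]])

```text
clock: 39.75
position: [0.5581, -0.0341, 0.0765]
ee_rot: [0.52, 0.48, 0.52, -0.48]
contact_force: [-0.2, 0.3, 2.2]
width: 0.0146
```

```bash
python3 -c "
from go import *
togo(.5576,-.0328,.0765,.08)"
```

```text
clock 39.75 pos [558.08 -34.06  76.54] toolx [ 0. -0. -1.] jaw deg 4.584654963370097 shift [ 0.04 -0.37 -1.29] turn 0.0009926023235134508 q [-0.19  0.38  1.77 -0.    0.99 -0.27] F [-0.2   0.26  2.23] w 0.014605277838757473
```

>>> step_arm(targets=[[[0, 0, 0], 0], [[0, 0, 0], 0], [[0, 0, 0], 0], [[0, 0, 0], 0], [[0, 0, 0], 0], [[0, 0, 0], 0], [[-10, 0, 0], 0], [[-30, 0, 0], 0], [[-60, 0, 0], 0], [[-100, 0, 0], 0], [[-140, 0, 0], 0], [[-150, -30, 0], 0], [[-150, -70, 0], 0], [[-150, -110, 0], 0], [[-150, -150, 0], 0], [[-150, -190, 0], 0], [[-150, -220, 0], 0], [[-150, -220, 0], 0]], grip=0)

```text
clock: 41.55
position: [0.3347, -0.051, 0.2267]
ee_rot: [0.519, 0.48, 0.52, -0.48]
contact_force: [0.7, -0.8, -0.0]
width: 0.0855
```

```bash
python3 -c "
from go import *
togo(.5576,-.0328,.0765,.08)
shot('scene','s35.png');shot('top','t35.png')
a=cv2.resize(cv2.imread('pics/s35.png')[130:320,195:445],None,fx=3.1,fy=3.1,interpolation=cv2.INTER_CUBIC);cv2.imwrite('pics/s35z.png',a)"
```

```text
clock 41.55 pos [334.68 -51.   226.74] toolx [-0. -0. -1.] jaw deg 4.507219027638949 shift [149.94 223.86  -0.66] turn -0.07644333340763805 q [-0.36 -0.09  1.94 -0.    1.3  -0.44] F [ 0.72 -0.83 -0.03] w 0.08553926437081982
```

View pics/s35z.png

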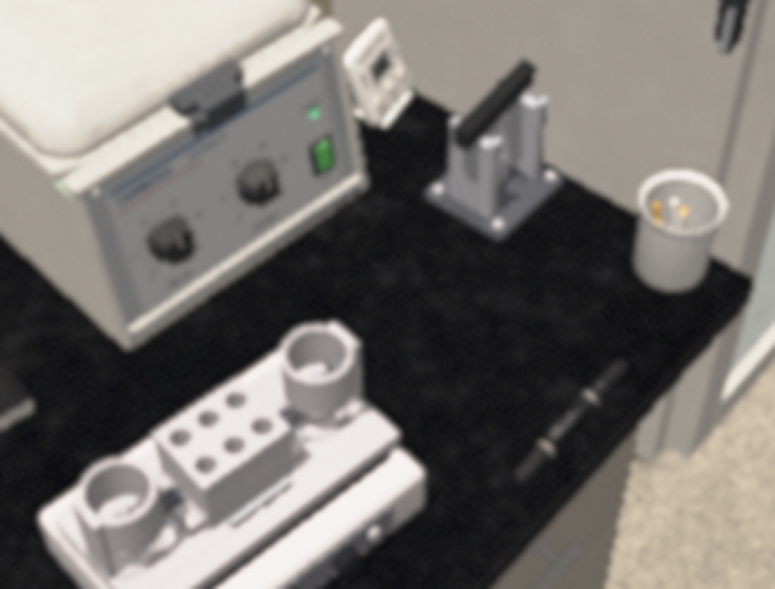

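View pics/t35.png

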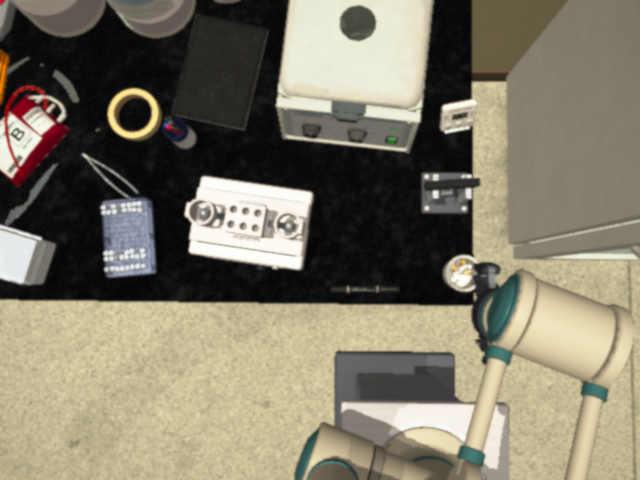

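```bash
python3 -c "
from rig import manip
print(manip.sign_off(), manip.get_state()['clock'])"
```

```text
the job is handed in; nothing more can be done
the job is handed in; nothing more can be done
```

The job is done and handed in at about 41.6 s of the 72 s allowed; no verdict comes back.

- **Block:** It sits in the shaker seat. It touched down at the expected height (tool tip at z = 0.083 m), and the top view shows it flat between the fences.
- **Bolts:** I turned both bolts clockwise with the key until the resistance rose above their friction and the tongues stopped moving.
    - **Right bolt:** After the first try it had slipped back about 8° when I took the key out. I put the key back on, turned the bolt to its stop again and lifted off with the key centred; the tongue then stayed put.
    - **Final angles:** In the last close-up both tongues lie over the end feet. Judged against the fitted position of the shaker they read about 88° (left) and 92° (right). Both tongue ends fall on the line between the two bolts, so I take both to be at their stops, to within about 2°.
- **Key:** It hangs across the two uprights of its stand again, as the final scene and top pictures show.
- **Beaker and marker:** Both are where they were.

**One thing not explained:** during both turns the key went 15–20° further than its stated play should allow once the bolt was at its stop. Lateral forces stayed at about 5 N or less, and I saw no effect on the final positions.

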